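# Feel the flats of potted chokes home in a V-groove air fixture

## Robot

A 6-joint arm with a two-finger parallel gripper is mounted at the origin on the work surface. World frame = base frame: x ahead of the robot, y to its left, z up, the work surface at z = 0. Lengths are in m, angles in rad, forces in N, time in s.
With the tool pointing down it reaches from about 0.35 to 0.775 m from the base axis. Payload 5.5 kg.
Tool frame: the origin (TCP) lies at the very end of the fingers, on their centre line; the grasp point (between the pads) lies 19 mm behind it (env.grip_depth is the distance from the TCP to the grasp point, in m); z points along the fingers, y is the direction in which the jaws open and shut (so a half turn about z gives the same grasp; the last joint's range is limited). The gripper opens to 85 mm and grips with 20 to 120 N. Pads are 22 mm wide; open, the fingers measure 114 mm over their backs; the gripper's body (76 mm by 85 mm) begins 54 mm behind the grasp point. The pads swing forward as they close: fully open they stand 13 mm farther back than shut.
Start: joints at [1.025, 0.313, 0.046, 1.304, 0, 1.431], TCP at [0.227, 0.528, 0.231] pointing down, gripper open.
Joint ranges: [-2.76, 2.76], [-0.86, 1.69], [-1.03, 1.26], [-2.2, 2.34], [-1.47, 1.5], [-3.14, 3.14]. Speed limits (rad/s): [2.57, 2.57, 3.14, 3.14, 3.14, 3.14].

## Interface

Orientations are given as a unit quaternion [w, x, y, z].
In Python, from workcell import env gives the robot as it stands.
- The arm moves only by the tool step_arm, never from a script. Its argument "series" is a list of rows, each a list of 3 entries, a list of its own where there are three numbers: the shift along the world's x, y, z in cm, then the turn about the world's z in rad, then the closure in counts, from 0 (fully open) to 255 (shut). A call has 1 to 5 rows; each row is the pose to reach, as a shift and turn from the pose measured when the call began; what a row does not reach only later rows make up. A row lasts 1/8 s, in which the tool goes at most 62.5 mm and 10.7 degrees, less where a joint would pass 70% of its speed; a pose out of reach is approached as far as the arm can. A call with a gripper value outside its range is refused whole. The fingers move at their own pace and stop on an object; "newtons" is the grip in N (left out, the last holds). Time passes only in rows, so rows that repeat a pose let the fingers close. It gives the time, the measured TCP pose, the force and the opening at its end, in the units of the state.
- env.get_state(): the state, without advancing time (a new reading comes with each control period).
- env.read_camera(name): name is "scene" or "side" or "wrist"; returns a dict with "frame" (420x560x3 uint8, red, green, blue), "vertical_fov" (degrees; the focal length in pixels is half the picture's height over the tangent of half this angle, whatever the lens; pixels are square), "cx", "cy" (the principal point, pixels), "camera_from_world" (4x4, takes a point from world to camera coordinates). Camera axes: x right, y down, z forward; pixel columns grow to the right and rows downward; lengths in m; the calibration is good to about 2 mm. The wrist camera is an equidistant fisheye: a pixel r from the principal point sees the ray r / f radians off the axis. A picture is of the moment at which its call begins. There is no depth.
- env.hand_in(): hands the job in, once; it reports no verdict.
The state is a dict: "clock": time; "joint_pos": joint angles; "qvel": joint speeds; "tau": joint torques, N m; "tcp_pos": TCP position; "orientation": TCP orientation; "wrist_force": force on the tool from outside, world axes, zero at the start; "ft_torque": the same for the moment, N m; "finger_gap": finger opening in m.
Only numpy, scipy, OpenCV 4.12 (cv2) and the standard library are available. Lean on these libraries where they do the work, as an engineer would, in place of code of your own. Each camera call takes 0.05 s, during which the arm holds its last target.

## Task

Turn the red-handled air valve fully shut so the clamping fixture is slack. Then put every choke on the bench in a V-groove of its own, hub up, and roll it there until you feel its flat drop home, fully flush against the blue jaw, with its round rim against the bare metal jaw. When all are home turn the valve fully open again, and leave the meter, the mug and the tape alone.

Things in the scene. Friction and masses are not known exactly. Their poses are not given: they have to be found in the camera images.
- choke_a: potted choke, 0.4-0.7 kg: aluminium disc 84 mm diameter, 30 thick, one flat milled on its rim 31.2 mm from the axis (56 long, 42 deg either side of its middle); copper winding on top up to 42 mm; round black hub to hold it by, 36 mm diameter, up to 72. Stands hub up. Where the flat points in its own axes is not given and differs: feel or look from above. Origin: on its axis, underside; z up. May be absent.
- choke_b: potted choke, 0.4-0.7 kg: aluminium disc 84 mm diameter, 30 thick, one flat milled on its rim 31.2 mm from the axis (56 long, 42 deg either side of its middle); copper winding on top up to 42 mm; round black hub to hold it by, 36 mm diameter, up to 72. Stands hub up. Where the flat points in its own axes is not given and differs: feel or look from above. Origin: on its axis, underside; z up. May be absent.
- choke_c: potted choke, 0.4-0.7 kg: aluminium disc 84 mm diameter, 30 thick, one flat milled on its rim 31.2 mm from the axis (56 long, 42 deg either side of its middle); copper winding on top up to 42 mm; round black hub to hold it by, 36 mm diameter, up to 72. Stands hub up. Where the flat points in its own axes is not given and differs: feel or look from above. Origin: on its axis, underside; z up. May be absent.
- fixture: clamping fixture fixed on the bench, 430 mm wide: three V-grooves 140 mm apart along y, open to its -x (robot) side, x axis into the corners. Each V: two upright jaws 28 mm high, 14 thick, 68 long from a 90 deg corner at x = 52; +y jaw blue, -y jaw bare aluminium; the floor is the bench. Behind: beam 28 mm high, small air cylinders up to 55. Origin on the bench, between the middle jaws.
- home0 (a point): +y end groove: where a choke's origin lies, on the bench, when fully home. In the fixture's axes the blue jaw's face is square to (0.707, 0.707), 31.2 mm off that way; the bare jaw's square to (0.707, -0.707), 42 mm off that way. With its round rim on both jaws a choke lies 10.8 mm short, straight away from the blue jaw.
- home1 (a point): Middle groove: where a choke's origin lies, on the bench, when fully home. In the fixture's axes the blue jaw's face is square to (0.707, 0.707), 31.2 mm off that way; the bare jaw's square to (0.707, -0.707), 42 mm off that way. With its round rim on both jaws a choke lies 10.8 mm short, straight away from the blue jaw.
- home2 (a point): -y end groove: where a choke's origin lies, on the bench, when fully home. In the fixture's axes the blue jaw's face is square to (0.707, 0.707), 31.2 mm off that way; the bare jaw's square to (0.707, -0.707), 42 mm off that way. With its round rim on both jaws a choke lies 10.8 mm short, straight away from the blue jaw.
- handle (a joint): air valve handle, turn about the upright axis: 0 = fully open, in line over the pipe (along the valve's +x); 1.571 = fully shut, square to the pipe (along the valve's -y). Grows clockwise seen from above. Hard stops at both ends; stiff (0.2 N m), stays where left.
- valve_axis (a point): point on the valve handle's axis of rotation, 78 mm above the bench, level with the handle's middle. Its axes are the valve's: x along the pipe, z up. The fixed valve reaches 53 mm high (stem 71), its pipe 41 mm high from 70 mm behind to 120 mm ahead of this point.
- handle_grip (a point): where to hold the valve handle: middle of its red sleeve, 85 mm from the axis. Sleeve 75 mm long, 20 wide, 14 high (71 to 85 mm above the bench).
- meter: grey hand-held meter, 150 x 75 x 32 mm, lying on the bench; origin under its middle. Not to be moved.
- mug: blue mug, 80 mm across, 90 mm high, handle at its +y; origin under its middle. Not to be moved.
- tape: yellow roll of tape lying flat, 96 mm across, 24 mm high; origin under its middle. Not to be moved.
Things that resemble listed ones, but are neither listed nor needed, are in the scene too. Leave any green or turquoise look-alike of the choke_c alone. There is more than one size of the part that bears handle; the job needs the larger.

How it is judged:
By the outcome, as a careful person would: the job done as asked, in the order asked, and still so for the second after the job is handed in, with the robot touching nothing.
Of choke_a, choke_b, choke_c only 2 to 3 are there at a start; the rules pass over those that are not, and their reading is None.
At some moment in a run one of choke_a, choke_b, choke_c may be knocked a few centimetres aside while the robot is not near it.
Once in a run the grip may slacken for a moment while it holds something.
It also fails if it takes over 210 s, if anything falls off the work surface, if the arm or the gripper's body presses on something with over 40 N, if the wrist force passes 120 N, or if a joint passes its speed limit or range.

## Working session

There is one attempt and no reset: what is moved stays moved. The work goes in short steps, Python scripts to look and compute and a tool call to move; the robot and the scene stay as the last step left them, time stands still between calls to the robot, and variables do not carry over. Pictures are saved under pics/ and viewed, and the job is handed in when it is done.

Besides the shell and the picture viewer there is one more tool, called after ">>>" as a command line: name --argument value ..., lists and objects as JSON in quotes. step_arm: Moves the arm, as the interface text tells. Its arguments: {"type":"object","properties":{"series":{"type":"array"},"newtons":{"type":"number"}},"required":["series"]}

```bash
mkdir -p pics; ls; cat > h.py <<'E'
import numpy as np, cv2, json
from workcell import env
def cam(n):
    return env.read_camera(n)
def save(c,name):
    cv2.imwrite('pics/'+name, cv2.cvtColor(c['frame'],cv2.COLOR_RGB2BGR))
def foc(c): return c['frame'].shape[0]/2/np.tan(np.radians(c['vertical_fov'])/2)
def ray(c,u,v,fish=False):
    f=foc(c); x=(u-c['cx']);y=(v-c['cy'])
    if fish:
        r=np.hypot(x,y);th=r/f
        d=np.array([np.sin(th)*x/max(r,1e-9),np.sin(th)*y/max(r,1e-9),np.cos(th)])
    else: d=np.array([x/f,y/f,1.])
    M=np.array(c['camera_from_world']);R=M[:3,:3];t=M[:3,3]
    return -R.T@t, R.T@d
def onz(c,u,v,z,fish=False):
    o,d=ray(c,u,v,fish); s=(z-o[2])/d[2]; return o+s*d
def proj(c,p,fish=False):
    M=np.array(c['camera_from_world']);q=M[:3,:3]@np.asarray(p)+M[:3,3];f=foc(c)
    if fish:
        rr=np.hypot(q[0],q[1]);th=np.arctan2(rr,q[2]);return np.array([c['cx']+f*th*q[0]/rr,c['cy']+f*th*q[1]/rr])
    return np.array([c['cx']+f*q[0]/q[2],c['cy']+f*q[1]/q[2]])
E
python3 - <<'E'
from h import *
for n in ('scene','side','wrist'):
    c=cam(n);save(c,n+'0.png');o,d=ray(c,c['cx'],c['cy']);print(n,c['vertical_fov'],c['cx'],c['cy'],o,d)
s=env.get_state();print(s)
E
```

```text
pics
scene 52.096564727722544 278.6527973852638 210.7971889679956 [1.22299281 0.34689298 1.05776301] [-0.57228393 -0.2953865  -0.76500844]
side 45.61043793917314 275.2968491921369 206.1529903056885 [-0.18566708 -1.02707632  0.89229912] [ 0.47025546  0.68382294 -0.55789425]
wrist 65.70646984690485 279.3569832388562 206.15956983880676 [0.163509   0.55498727 0.37349373] [ 0.25069271 -0.10976238 -0.96182399]
{'clock': 0.15, 'joint_pos': array([1.02539595e+00, 3.13846052e-01, 4.52659061e-02, 1.30361277e+00,
       4.61768360e-06, 1.43121842e+00]), 'qvel': array([ 0.00033653, -0.00221671,  0.00371326,  0.00046026,  0.00016001,
       -0.00053166]), 'tau': array([ 2.53489030e-03, -4.81064558e+01,  2.98816127e+01,  1.38953811e-02,
       -1.36459798e-04,  2.84343386e-06]), 'tcp_pos': array([0.22679473, 0.52797525, 0.23061401]), 'orientation': array([-2.36685541e-04,  2.01521640e-01,  9.79483813e-01, -6.56965185e-04]), 'wrist_force': array([-0.75405376,  0.4432188 , -0.53622841]), 'ft_torque': array([ 0.03875374, -0.00058838, -0.03354692]), 'finger_gap': 0.08537361724429268}
```

View pics/scene0.png

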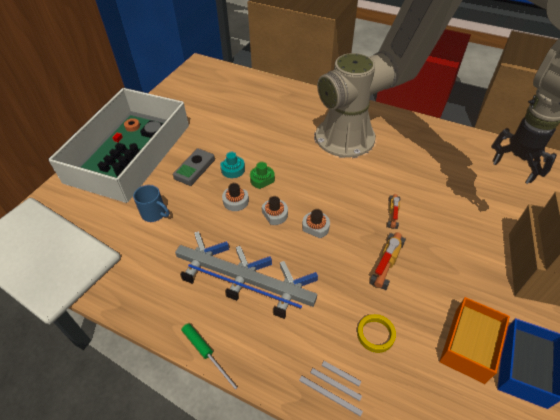

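View pics/side0.png

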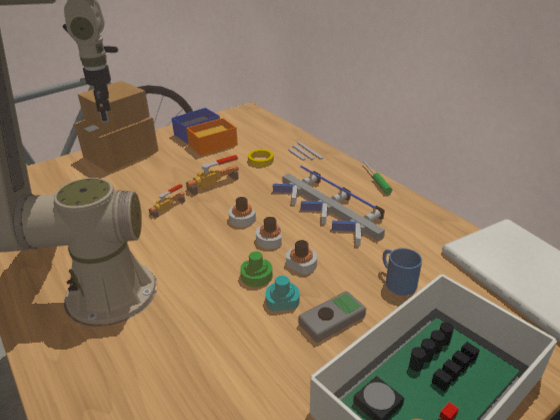

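View pics/wrist0.png

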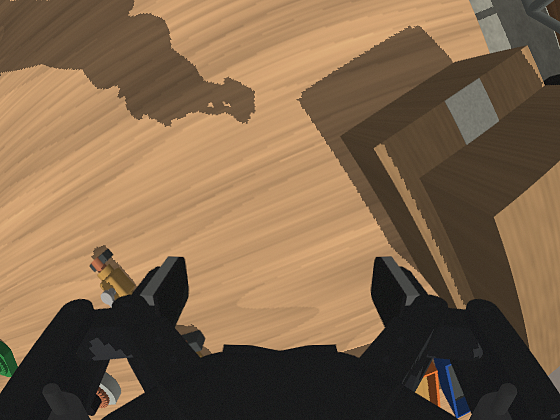

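The scene picture shows three black-hub chokes at about (235,197), (274,210) and (316,223). The look-alikes are turquoise at (232,165) and green at (262,175). There are two red-handled valves, a large one at (388,262) and a small one at (395,212). The fixture is at (245,275), the meter at (195,167), the mug at (150,204) and the tape at (377,333). I choose the large valve and will check it in close crops.

```bash
python3 - <<'E'
import cv2,numpy as np
a=cv2.imread('pics/scene0.png');b=cv2.imread('pics/side0.png')
x=cv2.resize(a[185:300,350:430],None,fx=5,fy=5,interpolation=cv2.INTER_CUBIC)
y=cv2.resize(b[145:225,140:250],None,fx=3.6,fy=3.6,interpolation=cv2.INTER_CUBIC)
o=np.zeros((600,800,3),np.uint8);o[:575,:400]=x;o[:y.shape[0],400:400+y.shape[1]]=y[:,:400];cv2.imwrite('pics/crop1.png',o)
x=cv2.resize(a[150:320,165:345],(800,755));x=cv2.resize(a[160:300,165:345],(770,599),interpolation=cv2.INTER_CUBIC);cv2.imwrite('pics/crop2.png',x)
x=cv2.resize(b[170:290,210:390],(800,533),interpolation=cv2.INTER_CUBIC);cv2.imwrite('pics/crop3.png',x)
E
```

```text
(no output)
```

View pics/crop1.png

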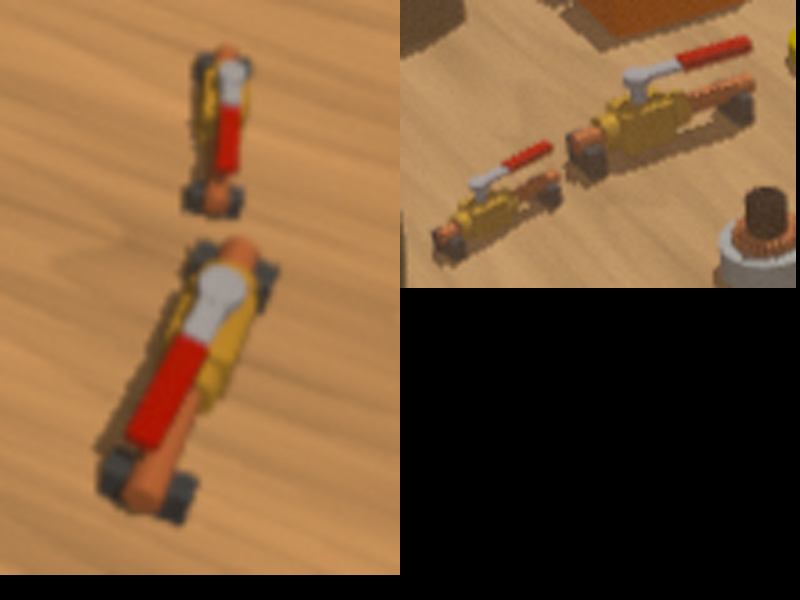

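View pics/crop2.png

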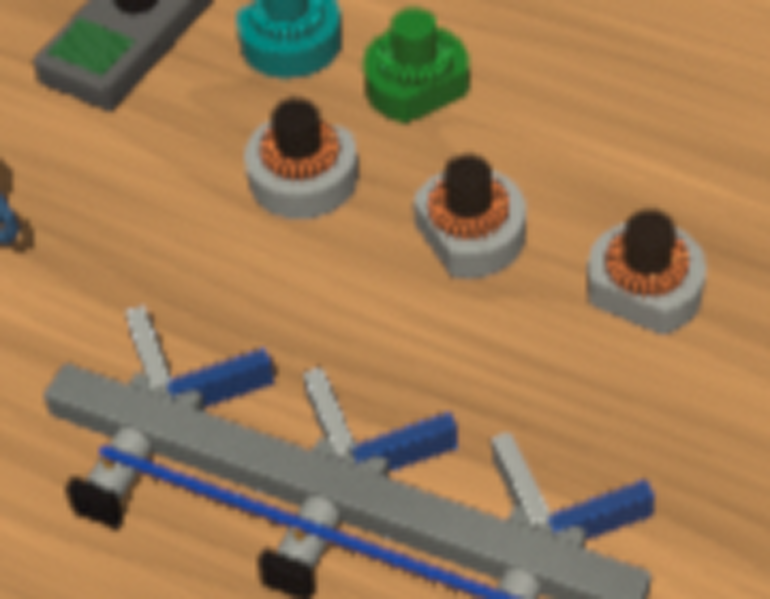

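View pics/crop3.png

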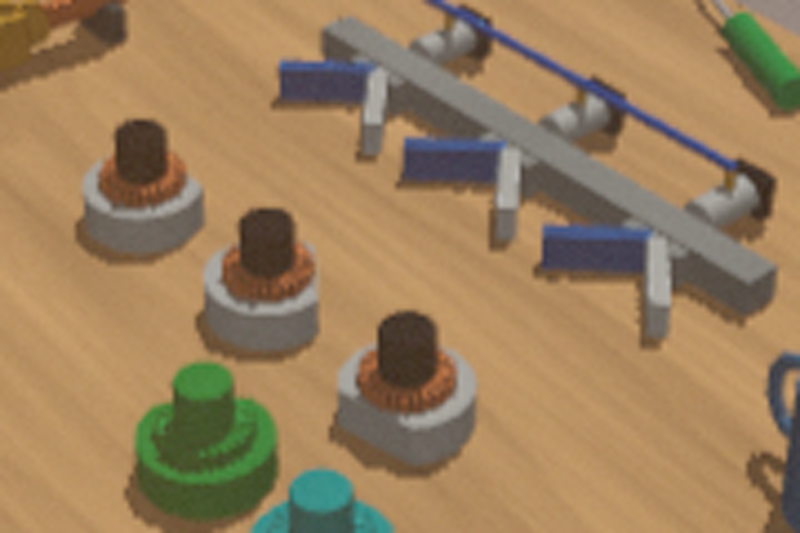

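```bash
python3 - <<'E'
from h import *
c=cam('scene');s=cam('side')
import cv2
def rect(c,mask,z,nm):
    n,l,st,ce=cv2.connectedComponentsWithStats(mask.astype(np.uint8))
    for i in range(1,n):
        if st[i,4]>25:
            r=cv2.minAreaRect(np.argwhere(l==i)[:,::-1].astype(np.float32))
            p=onz(c,*ce[i],z); print(nm,st[i],ce[i].round(1),p.round(4)[:2], 'box',r[1],[onz(c,*q,z)[:2].round(3).tolist() for q in cv2.boxPoints(r)])
for nm,k in(('scene',c),('side',s)):
    f=k['frame'].astype(int);R,G,B=f[...,0],f[...,1],f[...,2]
    m=(R>140)&(G<60)&(B<60); 
    rect(k,m,.082,nm+' red')
    m=(B>100)&(R<90)&(B>G+40)&(B>R+50); rect(k,m,.025,nm+' blue')
    m=(R<75)&(G<60)&(B<60); 
    m2=np.zeros_like(m)
    if nm=='scene': m2[175:240,215:340]=1
    else: m2[185:275,220:330]=1
    rect(k,m&m2,.06,nm+' dark')
E
```

```text
scene red [113 133   7   6  28] [116.2 135.3] [ 0.4298 -0.6981] box (3.535533905029297, 7.071067810058594) [[0.44, -0.706], [0.411, -0.708], [0.418, -0.691], [0.447, -0.689]]
scene red [394 206   4  14  45] [395.3 212.1] [0.3487 0.2822] box (13.0, 3.0) [[0.327, 0.272], [0.323, 0.28], [0.372, 0.294], [0.376, 0.286]]
scene red [376 252  15  23 155] [383.2 263. ] [0.5356 0.3041] box (7.043769836425781, 22.01177978515625) [[0.569, 0.292], [0.497, 0.298], [0.5, 0.317], [0.572, 0.31]]
scene blue [205 242  23  10  71] [215.9 246.8] [ 0.6545 -0.1569] box (2.8460497856140137, 23.084627151489258) [[0.677, -0.183], [0.626, -0.138], [0.633, -0.131], [0.683, -0.175]]
scene blue [248 257  23  10  78] [259.5 261.9] [ 0.6453 -0.0165] box (3.4785056114196777, 23.400856018066406) [[0.667, -0.044], [0.617, 0.002], [0.626, 0.01], [0.675, -0.036]]
scene blue [189 265 113  43 260] [244.6 285.7] [ 0.7314 -0.0169] box (119.26819610595703, 2.4905710220336914) [[0.746, -0.192], [0.738, -0.194], [0.717, 0.147], [0.724, 0.148]]
scene blue [294 273  23  11  84] [305.1 278.1] [0.6371 0.1225] box (3.84460926055908
[... 1138 characters left out ...]
, 0.006], [0.676, -0.033], [0.672, -0.038], [0.62, 0.002]]
side blue [333 221  23   3  36] [344. 222.] [ 0.6592 -0.155 ] box (22.01778793334961, 1.7294939756393433) [[0.632, -0.136], [0.638, -0.13], [0.685, -0.174], [0.679, -0.181]]
side dark [236 199  11  12  78] [241.2 205.4] [0.4366 0.0582] box (10.982503890991211, 9.805807113647461) [[0.437, 0.093], [0.466, 0.084], [0.44, 0.03], [0.411, 0.039]]
side dark [264 217  11  15 127] [269.1 224.6] [ 0.4477 -0.073 ] box (14.0, 10.0) [[0.457, -0.033], [0.48, -0.051], [0.441, -0.106], [0.419, -0.089]]
side dark [295 241  13  16 170] [300.6 248.7] [ 0.4529 -0.212 ] box (15.0, 12.0) [[0.461, -0.177], [0.487, -0.196], [0.448, -0.246], [0.423, -0.227]]
```

>>> step_arm --series '[[[6, -4.5, 1], 0.1, 0], [[12, -9, 2], 0.2, 0], [[18, -13.5, 2], 0.32, 0], [[24, -18, 2], 0.32, 0], [[29, -22, 2], 0.32, 0]]'

```text
clock: 0.88
tcp_pos: [0.4768, 0.3391, 0.2507]
orientation: [0.0, 0.043, 0.999, -0.0]
wrist_force: [0.9, 0.4, 0.0]
finger_gap: 0.085
```

>>> step_arm --series '[[[0, 0, 0], 0, 0], [[0, 0, 0], 0, 0]]'

```text
clock: 1.12
tcp_pos: [0.4767, 0.3388, 0.2504]
orientation: [-0.0, 0.043, 0.999, -0.0]
wrist_force: [-0.1, -0.2, -0.4]
finger_gap: 0.0851
```

```bash
python3 - <<'E'
from h import *
c=cam('wrist');save(c,'w1.png');print(env.get_state()['tcp_pos'],np.array(c['camera_from_world']).round(3).tolist())
E
```

```text
[0.4761003  0.33937038 0.25052042] [[0.086, 0.996, -0.001, -0.378], [0.958, -0.083, 0.273, -0.47], [0.272, -0.024, -0.962, 0.276], [0.0, 0.0, 0.0, 1.0]]
```

View pics/w1.png

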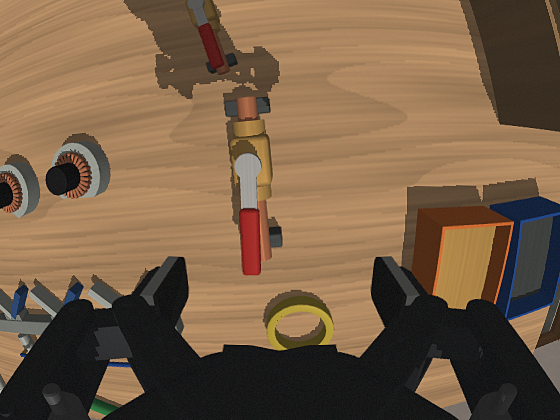

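```bash
python3 - <<'E'
from h import *
c=cam('wrist')
f=c['frame'].astype(int);R,G,B=f[...,0],f[...,1],f[...,2]
m=(R>110)&(G<60)&(B<60)
m[:, :200]=0;m[:,300:]=0;m[:150]=0
pts=np.argwhere(m)[:,::-1]
P=np.array([onz(c,u,v,.085,True)[:2] for u,v in pts]);me=P.mean(0)
r=cv2.minAreaRect((P*1000).astype(np.float32));print('sleeve',me,r)
for n,u,v,z in(('knob',248,166,.085),('pipe0',248,100,.041),('pipe1',267,245,.041)):print(n,onz(c,u,v,z,True))
E
```

```text
sleeve [0.53068489 0.30298516] ((532.6807250976562, 302.6685485839844), (18.487804412841797, 71.47806549072266), 85.21707916259766)
knob [0.45220762 0.31050371 0.085     ]
pipe0 [0.38670664 0.31260622 0.041     ]
pipe1 [0.55313089 0.31756953 0.041     ]
```

>>> step_arm --series '[[[2.8, -1.8, -5], 0, 0], [[5.6, -3.6, -11], 0, 0], [[5.6, -3.6, -16], 0, 0], [[5.6, -3.6, -19], 0, 60], [[5.6, -3.6, -19], 0, 120]]' --newtons 30

```text
clock: 1.85
tcp_pos: [0.5284, 0.3042, 0.0581]
orientation: [-0.003, 0.041, 0.999, -0.001]
wrist_force: [-0.6, 0.1, -0.3]
finger_gap: 0.0514
```

>>> step_arm --series '[[[0, 0, 0], 0, 255], [[0, 0, 0], 0, 255], [[0, 0, 0], 0, 255], [[0, 0, 0], 0, 255]]'

```text
clock: 2.35
tcp_pos: [0.5287, 0.3047, 0.06]
orientation: [-0.002, 0.041, 0.999, -0.001]
wrist_force: [-3.0, -0.3, 7.1]
finger_gap: 0.0195
```

>>> step_arm --series '[[[-0.2, -1.35, 0], -0.17, 255], [[-0.65, -2.6, 0], -0.34, 255], [[-1.3, -3.8, 0], -0.51, 255], [[-2.15, -4.9, 0], -0.68, 255], [[-3.15, -5.8, 0], -0.85, 255]]'

```text
clock: 2.98
tcp_pos: [0.4983, 0.2484, 0.0602]
orientation: [-0.002, 0.451, 0.892, 0.003]
wrist_force: [1.6, 7.4, -7.2]
finger_gap: 0.0197
```

>>> step_arm --series '[[[-1.1, -0.75, 0], -0.17, 255], [[-2.35, -1.3, 0], -0.34, 255], [[-3.65, -1.6, 0], -0.51, 255], [[-4.5, -1.7, 0], -0.62, 255], [[-4.5, -1.7, 0], -0.62, 255]]'

```text
clock: 3.6
tcp_pos: [0.4536, 0.2334, 0.0602]
orientation: [-0.003, 0.702, 0.712, 0.005]
wrist_force: [3.0, 8.3, -10.1]
finger_gap: 0.0193
```

>>> step_arm --series '[[[-0.4, 0, 0], -0.05, 255], [[-0.8, 0, 0], -0.1, 255], [[-0.8, 0, 0], -0.1, 255]]'

```text
clock: 3.98
tcp_pos: [0.4531, 0.2344, 0.0606]
orientation: [0.001, 0.737, 0.676, 0.011]
wrist_force: [20.3, 0.8, -23.5]
finger_gap: 0.0194
```

>>> step_arm --series '[[[-0.4, 0, 0], -0.04, 255], [[-0.6, 0, 0], -0.07, 255], [[-0.6, 0, 0], -0.07, 255]]'

```text
clock: 4.35
tcp_pos: [0.4532, 0.2345, 0.0607]
orientation: [0.006, 0.759, 0.651, 0.015]
wrist_force: [20.0, -3.7, -23.0]
finger_gap: 0.02
```

>>> step_arm --series '[[[0, 0, 0], 0.1, 255], [[0, 0, 0], 0.17, 0], [[0, 0, 0], 0.17, 0], [[0, 0, 0], 0.17, 0], [[0, 0, 0], 0.17, 0]]'

```text
clock: 4.97
tcp_pos: [0.4534, 0.2346, 0.061]
orientation: [0.005, 0.701, 0.713, 0.016]
wrist_force: [-0.4, 0.5, -0.5]
finger_gap: 0.0852
```

>>> step_arm --series '[[[0, 0, 5], 0, 0], [[0, 0, 11], 0, 0], [[0, -4, 16], 0, 0], [[0, -8, 18], 0, 0], [[0, -8, 18], 0, 0]]'

```text
clock: 5.6
tcp_pos: [0.4548, 0.153, 0.2435]
orientation: [0.006, 0.702, 0.712, 0.017]
wrist_force: [-0.2, 0.2, -0.1]
finger_gap: 0.086
```

```bash
python3 - <<'E'
from h import *
c=cam('wrist');save(c,'w2.png');c=cam('scene');save(c,'s2.png')
x=cv2.imread('pics/s2.png');cv2.imwrite('pics/s2c.png',cv2.resize(x[160:310,180:430],(800,480),interpolation=cv2.INTER_CUBIC))
s=env.get_state();print(s['tcp_pos'],s['joint_pos'])
E
```

```text
[0.45346168 0.1544958  0.24103263] [ 0.15320631  0.0974754  -0.20212568  1.24032604  0.01160731  1.70883924]
```

View pics/w2.png

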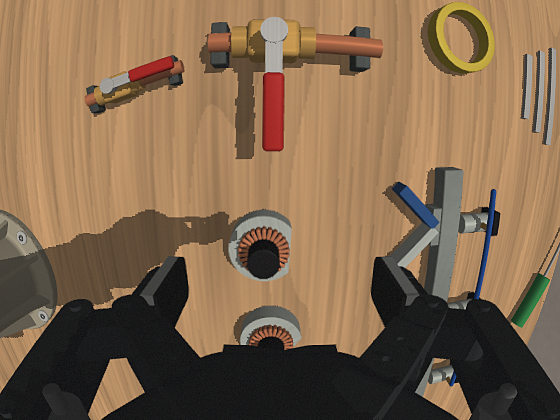

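View pics/s2c.png

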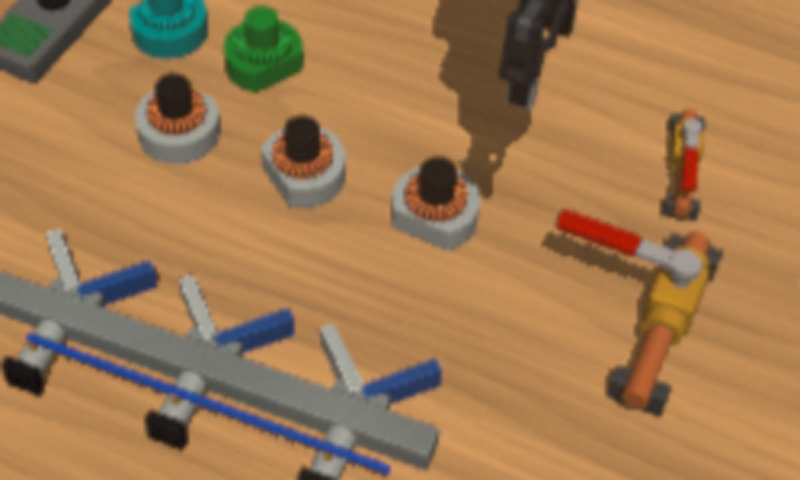

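>>> step_arm --series '[[[2, -6, 1], 0, 0], [[4, -12, 2], 0, 0], [[5.5, -18, 3], 0, 0], [[5.5, -18, 3], 0, 0]]'

```text
clock: 6.2
tcp_pos: [0.5096, -0.0281, 0.2699]
orientation: [0.004, 0.703, 0.711, 0.016]
wrist_force: [0.4, 0.2, -1.1]
finger_gap: 0.0855
```

```bash
python3 - <<'E'
from h import *
c=cam('wrist');save(c,'w3.png')
s=env.get_state();print(s['tcp_pos'])
np.savez('pics/w3.npz',**c)
E
```

```text
[ 0.50883319 -0.02655859  0.26971877]
```

>>> step_arm --series '[[[0, -6, 0], 0, 0], [[0, -12, 0], 0, 0], [[0, -18, 0], 0, 0], [[0, -18, 0], 0, 0]]'

```text
clock: 6.75
tcp_pos: [0.5088, -0.2079, 0.268]
orientation: [0.003, 0.704, 0.71, 0.015]
wrist_force: [-0.4, 0.6, 0.0]
finger_gap: 0.0852
```

```bash
python3 - <<'E'
from h import *
c=cam('wrist');save(c,'w4.png')
s=env.get_state();print(s['tcp_pos'])
np.savez('pics/w4.npz',**c)
E
```

```text
[ 0.50861501 -0.20594618  0.26816411]
```

View pics/w3.png

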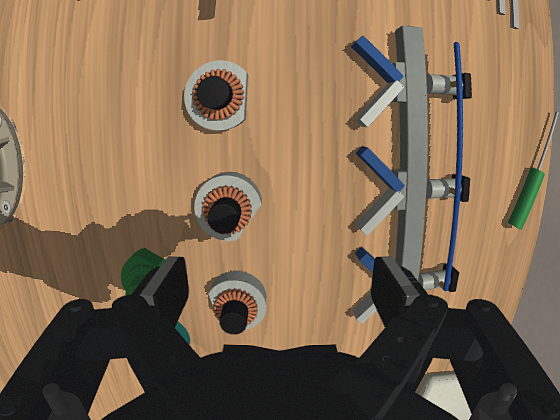

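View pics/w4.png

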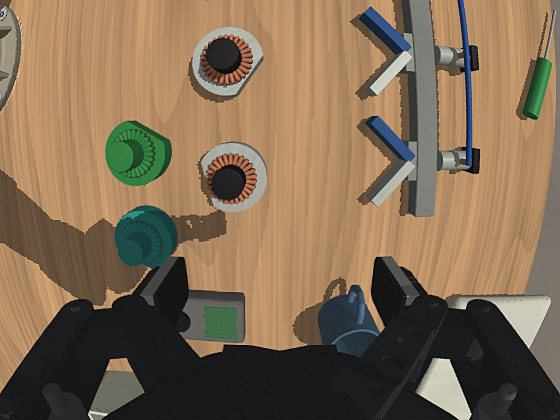

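```bash
cat >> h.py <<'E'
def ortho(c,x0,y0,w,hgt,z,s=0.0005,fish=True):
    # image: col -> +y decreasing? use col = +x, row = -y (map view)
    nx=int(w/s);ny=int(hgt/s)
    X=x0-w/2+(np.arange(nx)+.5)*s;Y=y0+hgt/2-(np.arange(ny)+.5)*s
    XX,YY=np.meshgrid(X,Y)
    M=np.array(c['camera_from_world']);f=foc(c)
    q=np.stack([XX,YY,np.full_like(XX,z)],-1)@M[:3,:3].T+M[:3,3]
    rr=np.hypot(q[...,0],q[...,1]);th=np.arctan2(rr,q[...,2])
    u=c['cx']+f*th*q[...,0]/rr;v=c['cy']+f*th*q[...,1]/rr
    return cv2.remap(c['frame'],u.astype(np.float32),v.astype(np.float32),cv2.INTER_LINEAR)
E
python3 - <<'E'
from h import *
A=np.load('pics/w3.npz');B=np.load('pics/w4.npz')
o=np.zeros((600,800,3),np.uint8)
for i,(c,x,y) in enumerate([(A,.444,.066),(A,.452,-.068),(B,.452,-.068),(B,.457,-.208)]):
    im=cv2.resize(ortho(c,x,y,.13,.13,.030),(260,260));o[(i//3)*270:(i//3)*270+260,(i%3)*265:(i%3)*265+260]=im[...,::-1]
cv2.imwrite('pics/o1.png',o)
o=np.zeros((600,800,3),np.uint8)
im=ortho(A,.65,0,.2,.36,.028,s=.0006);o[:600,:333]=im[:600,:333,::-1]
im=ortho(B,.65,-.08,.2,.36,.028,s=.0006);o[:600,400:733]=im[:600,:333,::-1]
cv2.imwrite('pics/o2.png',o)
E
```

```text
(no output)
```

View pics/o1.png

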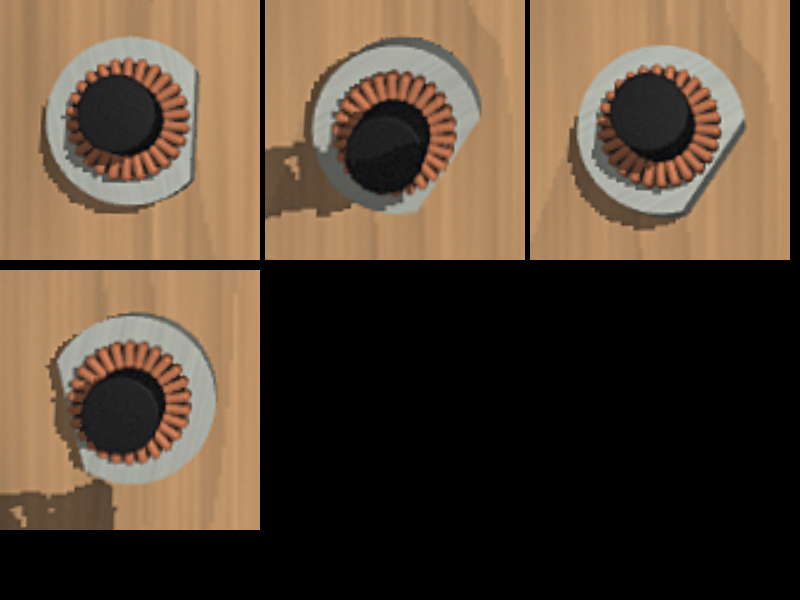

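View pics/o2.png

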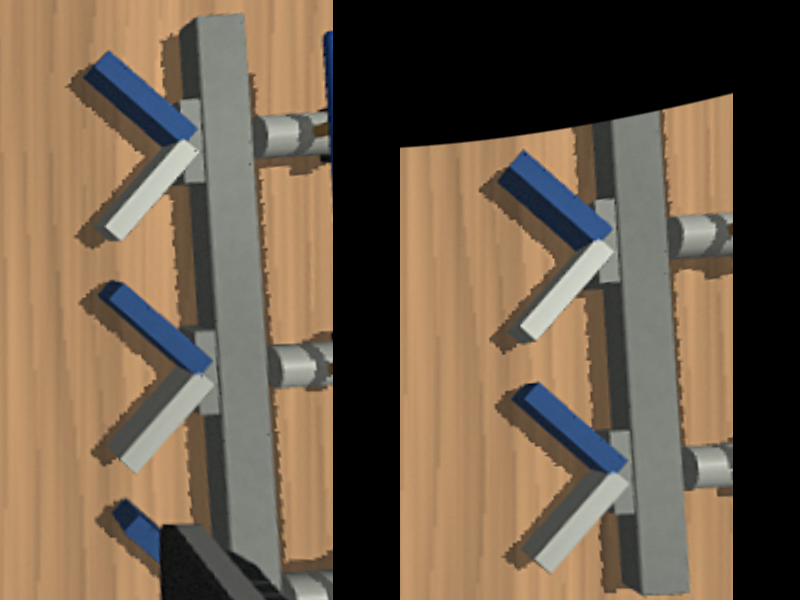

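```bash
cat > ch.py <<'E'
from h import *
def flat(c,x,y,tag,s=.0005):
    im=ortho(c,x,y,.13,.13,.030,s)
    f=im.astype(int);R,G,B=f[...,0],f[...,1],f[...,2]
    m=((np.abs(R-B)<30)&(R>115)).astype(np.uint8)
    n,l,st,ce=cv2.connectedComponentsWithStats(m);i=1+np.argmax(st[1:,4]);m=(l==i).astype(np.uint8)
    cs,_=cv2.findContours(m,cv2.RETR_EXTERNAL,cv2.CHAIN_APPROX_NONE)
    h=cv2.convexHull(max(cs,key=cv2.contourArea))[:,0].astype(float)
    P=np.c_[x-.065+(h[:,0]+.5)*s,y+.065-(h[:,1]+.5)*s]
    # densify
    Q=[]
    for a,b in zip(P,np.roll(P,-1,0)):
        k=max(1,int(np.hypot(*(b-a))/.0005));Q+= [a+(b-a)*t/k for t in range(k)]
    Q=np.array(Q)
    # longest hull edges -> flat
    from scipy.optimize import least_squares
    r=least_squares(lambda p:np.clip(np.hypot(*(Q-p).T)-.042,-.003,.003),[x,y]).x
    best=None
    d=Q-r;rad=np.hypot(*d.T);w=rad<.0395
    mid=d[w].mean(0);ang=np.arctan2(mid[1],mid[0])
    n=np.array([np.cos(ang),np.sin(ang)])
    sel=w
    vx=cv2.fitLine(Q[sel].astype(np.float32),cv2.DIST_HUBER,0,1e-4,1e-4).ravel()
    nn=np.array([-vx[1],vx[0]]);nn*=np.sign(nn@n)
    print(tag,'centre',r.round(4),'n',w.sum(),'bearing deg',np.degrees(np.arctan2(nn[1],nn[0])).round(1),np.degrees(ang).round(1),'dist',((vx[2:]-r)@nn).round(4),'rms',np.abs(rad[~w]-.042).mean().round(5))
E
python3 - <<'E'
from ch import *
A=np.load('pics/w3.npz');B=np.load('pics/w4.npz')
flat(A,.444,.066,'A');flat(A,.452,-.068,'B/w3');flat(B,.452,-.068,'B/w4');flat(B,.457,-.208,'C')
# fixture
for c,nm,y0s in((A,'w3',(.11,-.03)),(B,'w4',(-.03,-.17))):
    for y0 in y0s:
        s=.0003;w=.16;im=ortho(c,.64,y0,w,.15,.028,s);f=im.astype(int);R,G,Bb=f[...,0],f[...,1],f[...,2]
        for col,m in(('blue',(Bb>R+40)&(Bb>100)),('bare',(abs(R-Bb)<25)&(R>150))):
            n,l,st,ce=cv2.connectedComponentsWithStats(m.astype(np.uint8));
            for i in range(1,n):
                if st[i,4]>2500:
                    p=np.argwhere(l==i)[:,::-1]
                    P=np.c_[.64-w/2+(p[:,0]+.5)*s,y0+.075-(p[:,1]+.5)*s]
                    r=cv2.minAreaRect((P*1000).astype(np.float32));print(nm,y0,col,np.round(P.mean(0),4),np.round(r[0],1),np.round(r[1],1),round(r[2],1))
E
```

```text
A centre [0.4439 0.0701] n 93 bearing deg -3.3 -3.3 dist 0.032 rms 0.00019
B/w3 centre [ 0.4529 -0.0675] n 170 bearing deg -91.7 -71.2 dist 0.0129 rms 0.00025
B/w4 centre [ 0.4525 -0.068 ] n 94 bearing deg -34.0 -34.0 dist 0.0318 rms 0.00019
C centre [ 0.458  -0.2077] n 90 bearing deg -165.5 -165.5 dist 0.0322 rms 0.00028
w3 0.11 blue [0.6378 0.1214] [637.8 121.5] [13.3 71.3] 48.7
w3 0.11 bare [0.6416 0.0666] [641.8  66.6] [72.1 13.6] 48.4
w3 -0.03 blue [ 0.6469 -0.0183] [646.8 -18. ] [13.6 71.1] 48.8
w3 -0.03 bare [ 0.6506 -0.0733] [650.6 -73.3] [71.5 13.2] 48.6
w4 -0.03 blue [ 0.6469 -0.0185] [646.8 -18.5] [13.4 71.6] 49.2
w4 -0.03 bare [ 0.6506 -0.0732] [650.6 -73. ] [71.8 14.1] 47.9
w4 -0.17 blue [ 0.6557 -0.1579] [ 655.8 -157.9] [13.3 71.2] 48.7
w4 -0.17 bare [ 0.6595 -0.2129] [ 659.4 -212.7] [72.1 13.4] 48.3
```

>>> step_arm --series '[[[-1.5, 6, 0], 0, 0], [[-3, 12, -2], 0, 0], [[-4.5, 18, -4], 0, 0], [[-6, 23, -6], 0, 0], [[-6.4, 27.6, -10], 0, 0]]'

```text
clock: 7.42
tcp_pos: [0.4431, 0.0744, 0.1684]
orientation: [0.003, 0.701, 0.713, 0.017]
wrist_force: [2.3, -0.9, 0.3]
finger_gap: 0.0855
```

```bash
python3 - <<'E'
from h import *
s=env.get_state();print(s['tcp_pos'],s['joint_pos'],s['orientation'])
c=cam('scene');save(c,'s3.png')
E
```

```text
[0.44308613 0.07440847 0.16838206] [-0.02656182  0.07897751 -0.4047215   1.06061124  0.02048782  1.52855445] [0.00269062 0.70134638 0.71262402 0.01652348]
```

View pics/s3.png

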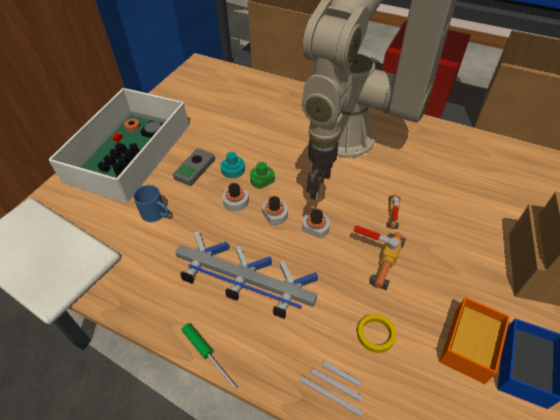

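>>> step_arm --series '[[[0.1, -0.4, -4], 0, 0], [[0.1, -0.4, -8], 0, 0], [[0.1, -0.4, -11], 0, 0], [[0.1, -0.4, -12.2], 0, 0], [[0.1, -0.4, -12.2], 0, 0]]'

```text
clock: 8.1
tcp_pos: [0.4382, 0.0757, 0.0403]
orientation: [-0.003, 0.699, 0.715, 0.014]
wrist_force: [0.3, -0.1, 0.7]
finger_gap: 0.0854
```

>>> step_arm --series '[[[0, 0, 0], 0, 255], [[0, 0, 0], 0, 255], [[0, 0, 0], 0, 255], [[0, 0, 0], 0, 255], [[0, 0, 0], 0, 255]]' --newtons 50

```text
clock: 8.72
tcp_pos: [0.4419, 0.0756, 0.0422]
orientation: [-0.0, 0.699, 0.714, 0.016]
wrist_force: [4.9, 1.1, 5.5]
finger_gap: 0.0347
```

>>> step_arm --series '[[[0, 0, 0.3], 0, 0], [[0, 0, 0.3], 0, 0], [[0, -0.5, 0.3], 0, 0], [[0.2, -0.6, 0.4], 0, 0], [[0.2, -0.6, 0.4], 0, 0]]'

```text
clock: 9.35
tcp_pos: [0.444, 0.0694, 0.0462]
orientation: [-0.001, 0.7, 0.714, 0.016]
wrist_force: [-0.3, 0.7, -0.1]
finger_gap: 0.0853
```

```bash
python3 - <<'E'
from h import *
c=cam('wrist');save(c,'w5.png');print(env.get_state()['tcp_pos'])
E
```

```text
[0.44396485 0.06951316 0.04617903]
```

View pics/w5.png

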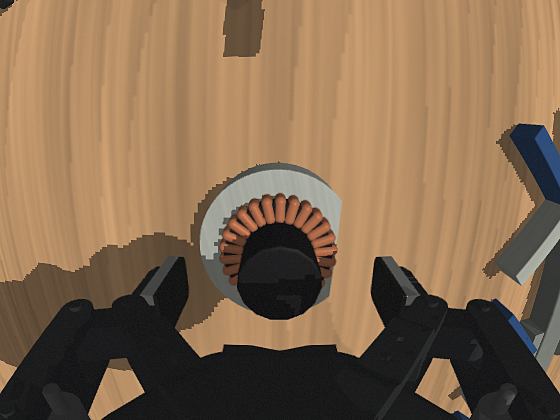

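>>> step_arm --series '[[[0, 0, 0], 0, 255], [[0, 0, 0], 0, 255], [[0, 0, 0], 0, 255], [[0, 0, 0], 0, 255], [[0, 0, 0], 0, 255]]' --newtons 50

```text
clock: 10.02
tcp_pos: [0.4436, 0.0696, 0.0465]
orientation: [-0.001, 0.7, 0.714, 0.016]
wrist_force: [-1.6, -0.3, 6.0]
finger_gap: 0.0342
```

>>> step_arm --series '[[[0, 0, 1], 0.1, 255], [[0, 0, 1.7], 0.2, 255], [[0, 0, 1.7], 0.38, 255], [[0, 0, 1.7], 0.56, 255], [[0, 0, 1.7], 0.74, 255]]'

```text
clock: 10.65
tcp_pos: [0.4423, 0.0696, 0.0624]
orientation: [-0.008, 0.391, 0.92, 0.014]
wrist_force: [0.3, 0.2, -5.8]
finger_gap: 0.0346
```

```bash
python3 - <<'E'
from h import *
s=env.get_state();print(s['tcp_pos'],s['wrist_force'],s['finger_gap'],s['orientation'])
c=cam('wrist');save(c,'w6.png')
E
```

```text
[0.4423234  0.06961383 0.06238794] [ 0.27217361  0.17249505 -5.77094653] 0.03460023407653675 [-0.0077624   0.39111704  0.92019802  0.01424135]
```

View pics/w6.png

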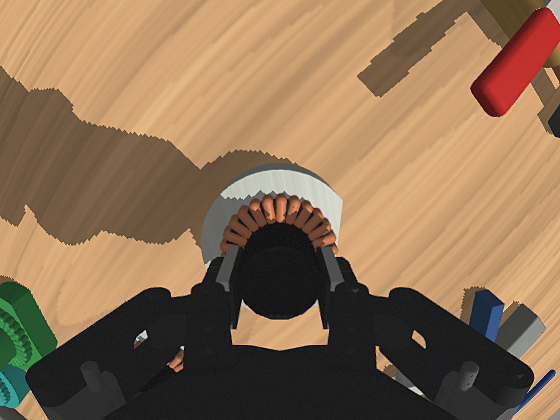

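>>> step_arm --series '[[[4, 0.8, 0], 0.08, 255], [[8, 1.6, 0], 0.15, 255], [[11.5, 2.4, 0], 0.15, 255], [[14, 2.9, 0], 0.15, 255], [[14, 2.9, 0], 0.15, 255]]'

```text
clock: 11.32
tcp_pos: [0.5839, 0.0989, 0.0611]
orientation: [-0.009, 0.32, 0.947, 0.014]
wrist_force: [-0.8, -1.1, -6.1]
finger_gap: 0.0346
```

```bash
python3 - <<'E'
from h import *
s=env.get_state();print(s['tcp_pos'],s['wrist_force'],s['finger_gap'],s['orientation'])
c=cam('wrist');save(c,'w7.png')
E
```

```text
[0.58387312 0.09885584 0.06109208] [-0.81612205 -1.05569682 -6.07884319] 0.03458795688521311 [-0.00885828  0.31953309  0.94743613  0.0135986 ]
```

View pics/w7.png

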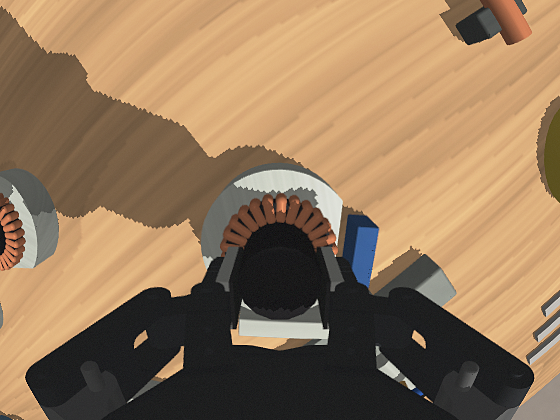

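>>> step_arm --series '[[[0, 0, -0.7], 0, 255], [[0, 0, -1.3], 0, 255], [[0, 0, -1.5], 0, 255], [[0, 0, -1.5], 0, 255]]'

```text
clock: 11.88
tcp_pos: [0.5805, 0.0987, 0.0466]
orientation: [-0.011, 0.32, 0.947, 0.013]
wrist_force: [-5.6, 0.1, 4.9]
finger_gap: 0.0349
```

>>> step_arm --series '[[[0.6, 0, 0.05], 0, 255], [[1.2, 0.1, 0.05], 0, 255], [[1.6, 0.1, 0.05], 0, 255], [[1.6, 0.1, 0.05], 0, 255]]'

```text
clock: 12.38
tcp_pos: [0.5969, 0.0996, 0.0467]
orientation: [-0.011, 0.32, 0.947, 0.013]
wrist_force: [-0.9, -0.2, -6.0]
finger_gap: 0.0346
```

>>> step_arm --series '[[[0.13, 0.15, 0], 0, 255], [[0.27, 0.3, 0], 0, 255], [[0.4, 0.45, 0], 0, 255], [[0.55, 0.6, 0], 0, 255], [[0.55, 0.6, 0], 0, 255]]'

```text
clock: 13.0
tcp_pos: [0.6008, 0.1042, 0.0467]
orientation: [-0.012, 0.32, 0.947, 0.011]
wrist_force: [-5.6, -5.8, -1.2]
finger_gap: 0.035
```

>>> step_arm --series '[[[0.2, -0.1, 0], 0, 255], [[0.4, -0.25, 0], 0, 255], [[0.6, -0.4, 0], 0, 255], [[0.75, -0.5, 0], 0, 255], [[0.75, -0.5, 0], 0, 255]]'

```text
clock: 13.62
tcp_pos: [0.605, 0.1005, 0.0471]
orientation: [-0.015, 0.32, 0.947, 0.011]
wrist_force: [-10.5, 1.1, 5.4]
finger_gap: 0.0348
```

>>> step_arm --series '[[[0.2, 0.1, 0], 0.04, 255], [[0.2, 0.1, 0], -0.04, 255], [[0.2, 0.1, 0], 0.0, 255], [[0.2, 0.1, 0], 0, 255]]' --newtons 20

```text
clock: 14.12
tcp_pos: [0.605, 0.1006, 0.0469]
orientation: [-0.016, 0.32, 0.947, 0.009]
wrist_force: [-5.6, -3.2, -1.0]
finger_gap: 0.0347
```

>>> step_arm --series '[[[0, 0, 0], 0, 0], [[0, 0, 0], 0, 0], [[0, 0, 0], 0, 0], [[0, 0, 3], 0, 0], [[0, 0, 6], 0, 0]]'

```text
clock: 14.75
tcp_pos: [0.6051, 0.1008, 0.1076]
orientation: [-0.016, 0.319, 0.947, 0.009]
wrist_force: [0.2, -0.1, -0.2]
finger_gap: 0.0851
```

>>> step_arm --series '[[[-1, -1, 6], -0.18, 0], [[-3, -4, 12], -0.36, 0], [[-5, -7, 16], -0.54, 0], [[-7, -10, 16], -0.72, 0], [[-9.5, -13, 16], -0.9, 0]]'

```text
clock: 15.38
tcp_pos: [0.5105, -0.0302, 0.269]
orientation: [-0.009, 0.702, 0.712, 0.017]
wrist_force: [0.1, -0.3, -0.1]
finger_gap: 0.0856
```

>>> step_arm --series '[[[0, 0, 0], 0, 0], [[0, 0, 0], 0, 0]]'

```text
clock: 15.62
tcp_pos: [0.5111, -0.0301, 0.2696]
orientation: [-0.008, 0.701, 0.713, 0.017]
wrist_force: [-0.2, -0.3, -0.0]
finger_gap: 0.0853
```

```bash
cat > lk.py <<'E'
from ch import *
import sys
def look(tag,homes,chs=()):
    c=cam('wrist');save(c,tag+'.png');np.savez('pics/'+tag+'.npz',**c)
    print(env.get_state()['tcp_pos'])
    o=np.zeros((600,800,3),np.uint8);k=0
    for x,y in list(homes)+list(chs):
        im=cv2.resize(ortho(c,x,y,.13,.13,.030),(260,260));o[(k//3)*270:(k//3)*270+260,(k%3)*265:(k%3)*265+260]=im[...,::-1];k+=1
        try: flat(c,x,y,(x,y))
        except Exception as e: print(e)
    cv2.imwrite('pics/'+tag+'o.png',o)
H0=(.6054,.0993);H1=(.6145,-.0405);H2=(.6233,-.180)
E
python3 - <<'E'
from lk import *
look('w8',[H0],[(.452,-.068),(.458,-.208)])
E
```

```text
[ 0.5112084  -0.02978516  0.26926337]
(0.6054, 0.0993) centre [0.6029 0.1007] n 92 bearing deg 48.3 48.3 dist 0.0319 rms 0.00022
(0.452, -0.068) centre [ 0.4528 -0.0676] n 170 bearing deg -90.0 -69.5 dist 0.0132 rms 0.00026
(0.458, -0.208) centre [ 0.458  -0.2078] n 140 bearing deg -135.3 -140.7 dist 0.0211 rms 0.00025
```

View pics/w8o.png

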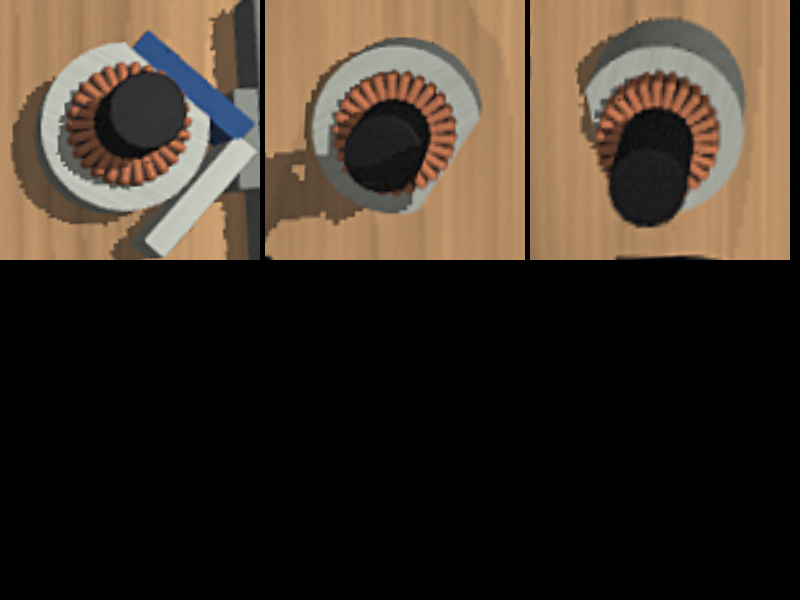

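View pics/w8.png

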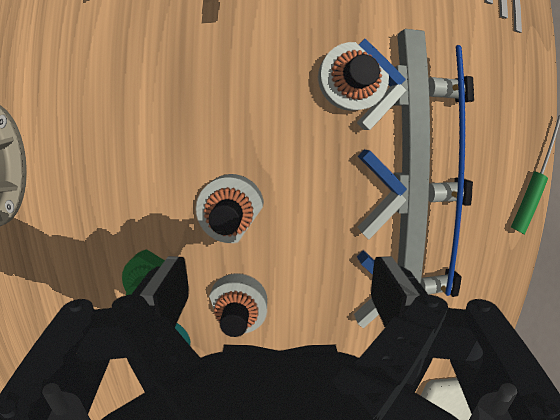

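```bash
python3 - <<'E'
from h import *
c=np.load('pics/w8.npz')
im=ortho(c,.615,.0993,.12,.12,.029,.0002);cv2.imwrite('pics/z8.png',im[...,::-1])
E
```

```text
(no output)
```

View pics/z8.png

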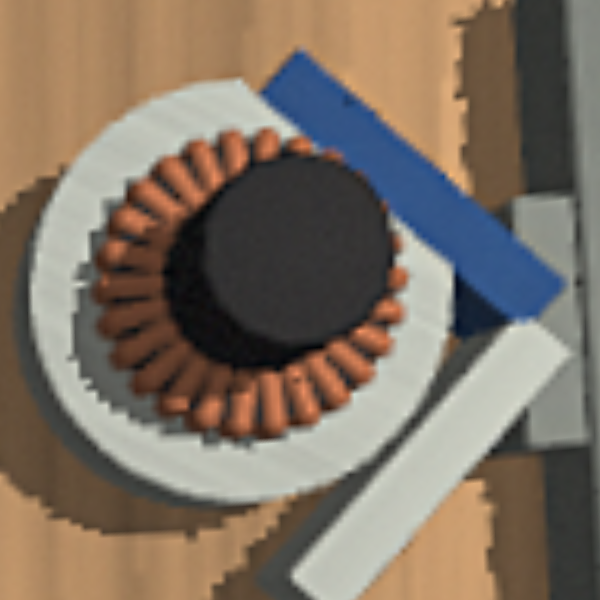

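>>> step_arm --series '[[[3, 4, -3], -0.18, 0], [[6, 8, -6], -0.36, 0], [[9.5, 12.9, -10], -0.54, 0], [[9.5, 12.9, -14], -0.74, 0], [[9.5, 12.9, -16], -0.74, 0]]'

```text
clock: 16.3
tcp_pos: [0.6051, 0.1019, 0.1052]
orientation: [-0.003, 0.911, 0.412, 0.017]
wrist_force: [0.2, 0.1, 0.4]
finger_gap: 0.0855
```

>>> step_arm --series '[[[0, 0, 0], 0, 0]]'

```text
clock: 16.42
tcp_pos: [0.6039, 0.1034, 0.1027]
orientation: [-0.004, 0.91, 0.414, 0.015]
wrist_force: [-0.5, -0.3, 1.0]
finger_gap: 0.0854
```

>>> step_arm --series '[[[0.1, -0.2, -3], 0, 0], [[0.15, -0.4, -5], 0, 0], [[0.15, -0.4, -5.5], 0, 0], [[0.15, -0.4, -5.5], 0, 0]]'

```text
clock: 16.92
tcp_pos: [0.6061, 0.0997, 0.0485]
orientation: [-0.004, 0.91, 0.414, 0.015]
wrist_force: [0.4, -0.3, 0.5]
finger_gap: 0.0853
```

>>> step_arm --series '[[[0, 0, 0], 0, 120], [[0, 0, 0], 0, 255], [[0, 0, 0], 0, 255], [[0, 0, 0], 0, 255], [[0, 0, 0], 0, 255]]' --newtons 40

```text
clock: 17.55
tcp_pos: [0.6054, 0.1008, 0.0494]
orientation: [-0.005, 0.91, 0.414, 0.015]
wrist_force: [-3.8, 2.7, 4.4]
finger_gap: 0.0347
```

>>> step_arm --series '[[[0.15, -0.1, 0], 0, 255], [[0.3, -0.2, 0], 0, 255], [[0.45, -0.35, 0], 0, 255], [[0.45, -0.35, 0], 0, 255]]'

```text
clock: 18.05
tcp_pos: [0.6069, 0.0995, 0.0497]
orientation: [-0.008, 0.91, 0.415, 0.014]
wrist_force: [-9.5, 6.8, 9.2]
finger_gap: 0.0348
```

>>> step_arm --series '[[[0.3, -0.25, 0], 0, 255], [[0.5, -0.45, 0], 0, 255], [[0.6, -0.55, 0], 0, 255], [[0.6, -0.55, 0], 0, 255]]'

```text
clock: 18.55
tcp_pos: [0.6071, 0.0989, 0.0499]
orientation: [-0.014, 0.909, 0.417, 0.011]
wrist_force: [-17.4, 14.2, 16.0]
finger_gap: 0.0346
```

>>> step_arm --series '[[[0.3, 0, 0], 0, 255], [[0.55, 0.1, 0], 0, 255], [[0.7, 0.1, 0], 0, 255], [[0.7, 0.1, 0], 0, 255]]'

```text
clock: 19.05
tcp_pos: [0.6076, 0.0997, 0.05]
orientation: [-0.016, 0.909, 0.417, 0.006]
wrist_force: [-19.1, 0.2, 15.9]
finger_gap: 0.0352
```

>>> step_arm --series '[[[0, 0, 0], 0, 0], [[0, 0, 0], 0, 0], [[0, 0, 0], 0, 0], [[0, 0, 3], 0, 0], [[0, 0, 6], 0, 0]]'

```text
clock: 19.68
tcp_pos: [0.6079, 0.0995, 0.1102]
orientation: [-0.016, 0.909, 0.417, 0.006]
wrist_force: [1.3, -0.3, -0.2]
finger_gap: 0.0855
```

>>> step_arm --series '[[[-1, -2, 6], 0.18, 0], [[-2, -4, 10], 0.36, 0], [[-4, -7, 15], 0.54, 0], [[-6, -9, 16], 0.72, 0], [[-7, -9, 16], 0.74, 0]]'

```text
clock: 20.3
tcp_pos: [0.5385, 0.0082, 0.2717]
orientation: [-0.015, 0.698, 0.716, 0.001]
wrist_force: [0.4, -0.5, 0.1]
finger_gap: 0.0851
```

>>> step_arm --series '[[[0, 0, 0], 0, 0], [[0, 0, 0], 0, 0]]'

```text
clock: 20.55
tcp_pos: [0.5387, 0.0087, 0.2709]
orientation: [-0.016, 0.698, 0.716, 0.001]
wrist_force: [0.2, 0.8, 0.2]
finger_gap: 0.085
```

```bash
python3 - <<'E'
from lk import *
look('w9',[H0],[(.452,-.068)])
c=np.load('pics/w9.npz')
im=ortho(c,.615,.0993,.12,.12,.029,.0002);cv2.imwrite('pics/z9.png',im[...,::-1])
E
```

```text
[0.53870857 0.00877891 0.27076539]
OpenCV(4.12.0) /io/opencv/modules/imgproc/src/linefit.cpp:50: error: (-215:Assertion failed) count > 0 in function 'fitLine2D_wods'

(0.452, -0.068) centre [ 0.453  -0.0678] n 105 bearing deg 95.1 99.1 dist 0.0268 rms 0.00027ch.py:20: RuntimeWarning: Mean of empty slice.
  mid=d[w].mean(0);ang=np.arctan2(mid[1],mid[0])
  ret = um.true_divide(
```

View pics/z9.png

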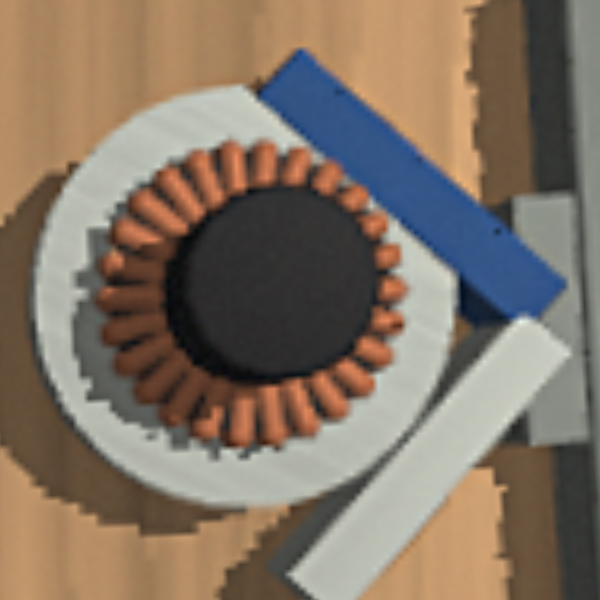

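>>> step_arm --series '[[[-2, -2, -1], -0.18, 0], [[-4, -4, -2], -0.36, 0], [[-6, -6, -3], -0.54, 0], [[-8.6, -7.7, -4], -0.72, 0], [[-8.6, -7.7, -6], -0.9, 0]]'

```text
clock: 21.22
tcp_pos: [0.4521, -0.0687, 0.2104]
orientation: [-0.014, 0.941, 0.338, 0.007]
wrist_force: [1.5, 0.4, 0.9]
finger_gap: 0.0852
```

>>> step_arm --series '[[[0, 0, -2], -0.17, 0], [[0, 0, -4], -0.34, 0], [[0, 0, -6], -0.5, 0], [[0, 0, -6], -0.5, 0]]'

```text
clock: 21.72
tcp_pos: [0.4509, -0.0678, 0.1486]
orientation: [-0.013, 0.995, 0.095, 0.009]
wrist_force: [0.7, -0.2, 0.2]
finger_gap: 0.0855
```

```bash
python3 - <<'E'
from lk import *
c=cam('wrist');save(c,'w10.png');s=env.get_state();print(s['tcp_pos'],s['orientation'],s['joint_pos'])
E
```

```text
[ 0.45165517 -0.06818289  0.14972381] [-0.01214074  0.99525777  0.09603682  0.0095652 ] [-0.3460304   0.12168689 -0.40450142  1.03770692  0.0301335   2.60327306]
```

View pics/w10.png

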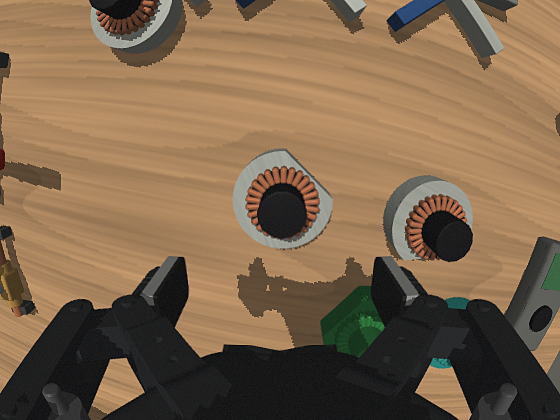

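>>> step_arm --series '[[[0.1, 0, -4], 0, 0], [[0.1, 0, -8], 0, 0], [[0.1, 0, -10], 0, 0], [[0.1, 0, -10.2], 0, 0], [[0.1, 0, -10.2], 0, 0]]'

```text
clock: 22.4
tcp_pos: [0.4537, -0.0685, 0.0488]
orientation: [-0.012, 0.995, 0.097, 0.01]
wrist_force: [0.4, 0.5, 0.8]
finger_gap: 0.0852
```

>>> step_arm --series '[[[-0.1, 0, -0.2], 0, 150], [[-0.1, 0, -0.2], 0, 255], [[-0.1, 0, -0.2], 0, 255], [[-0.1, 0, -0.2], 0, 255], [[-0.1, 0, -0.2], 0, 255]]' --newtons 60

```text
clock: 23.02
tcp_pos: [0.4531, -0.0681, 0.0476]
orientation: [-0.012, 0.995, 0.097, 0.011]
wrist_force: [-2.2, 2.8, 5.8]
finger_gap: 0.0344
```

>>> step_arm --series '[[[0, 0, 1], 0.1, 255], [[0, 0, 1.8], 0.28, 255], [[0, 0, 1.8], 0.46, 255], [[1, 0, 1.8], 0.64, 255], [[2, 0, 1.8], 0.82, 255]]'

```text
clock: 23.65
tcp_pos: [0.4722, -0.0678, 0.0648]
orientation: [-0.016, 0.873, 0.488, 0.004]
wrist_force: [0.6, 0.4, -5.7]
finger_gap: 0.0341
```

>>> step_arm --series '[[[2.5, 0.2, 0], 0.17, 255], [[5, 0.8, 0], 0.34, 255], [[7.5, 1.4, 0], 0.5, 255], [[10.5, 2.4, 0], 0.62, 255], [[10.5, 2.4, 0], 0.62, 255]]'

```text
clock: 24.28
tcp_pos: [0.5788, -0.0432, 0.0638]
orientation: [-0.017, 0.681, 0.732, -0.001]
wrist_force: [-0.2, -0.7, -6.2]
finger_gap: 0.034
```

```bash
python3 - <<'E'
from lk import *
c=cam('wrist');save(c,'w11.png');s=env.get_state();print(s['tcp_pos'],s['orientation'],s['finger_gap'],s['wrist_force'])
E
```

```text
[ 0.57699671 -0.04334756  0.06355795] [-0.01760934  0.68198308  0.73115462 -0.00138047] 0.03467285201571243 [ 0.36123753  0.97408545 -6.126993  ]
```

View pics/w11.png

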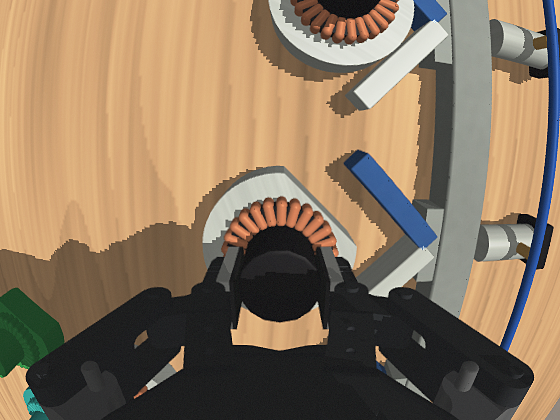

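```bash
python3 - <<'E'
from lk import *
import ch
c=cam('wrist')
im=ortho(c,.60,-.03,.13,.12,.046,.0002);cv2.imwrite('pics/z11.png',im[...,::-1])
E
```

```text
(no output)
```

View pics/z11.png

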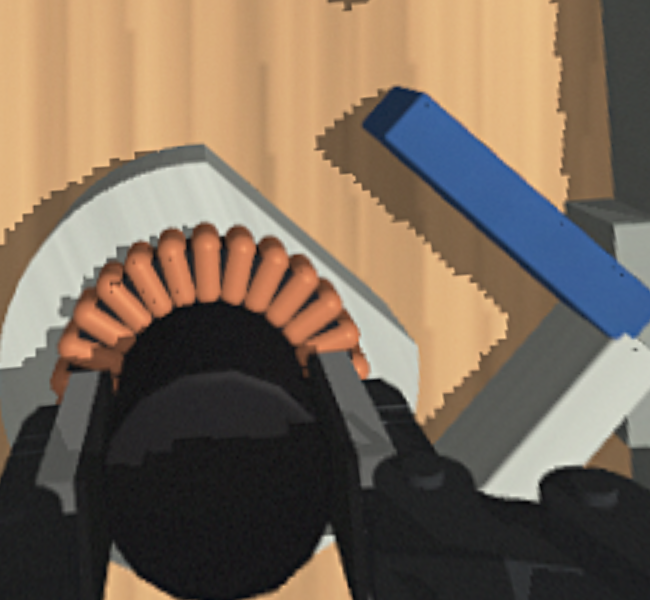

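>>> step_arm --series '[[[1, 0.1, 0], 0, 255], [[1.8, 0.17, -0.5], 0, 255], [[1.8, 0.17, -1.2], 0, 255], [[1.8, 0.17, -1.65], 0, 255], [[1.8, 0.17, -1.65], 0, 255]]'

```text
clock: 25.0
tcp_pos: [0.5936, -0.0418, 0.0478]
orientation: [-0.018, 0.682, 0.731, -0.002]
wrist_force: [-3.7, -0.7, 2.0]
finger_gap: 0.0344
```

>>> step_arm --series '[[[0.5, 0.05, 0], 0, 255], [[1, 0.05, 0], 0, 255], [[1.4, 0.05, 0], 0, 255], [[1.7, 0.05, 0], 0, 255], [[1.7, 0.05, 0], 0, 255]]'

```text
clock: 25.62
tcp_pos: [0.6101, -0.0413, 0.0479]
orientation: [-0.018, 0.682, 0.731, -0.002]
wrist_force: [-5.2, 0.5, 2.4]
finger_gap: 0.0345
```

>>> step_arm --series '[[[0.25, 0, 0], 0, 255], [[0.5, 0, 0], 0, 255], [[0.75, 0, 0], 0, 255], [[1, 0, 0], 0, 255], [[1, 0, 0], 0, 255]]'

```text
clock: 26.25
tcp_pos: [0.6139, -0.0409, 0.0481]
orientation: [-0.023, 0.683, 0.73, -0.006]
wrist_force: [-19.5, -0.5, 15.0]
finger_gap: 0.0341
```

>>> step_arm --series '[[[0.7, 0.05, 0], 0.05, 255], [[0.7, 0.05, 0], -0.05, 255], [[0.7, 0.05, 0], 0.03, 255], [[0.7, 0.05, 0], 0, 255], [[0.7, 0.05, 0], 0, 255]]' --newtons 30

```text
clock: 26.88
tcp_pos: [0.6148, -0.0407, 0.0483]
orientation: [-0.026, 0.683, 0.73, -0.01]
wrist_force: [-18.2, -1.9, 14.1]
finger_gap: 0.0344
```

>>> step_arm --series '[[[0.4, 0, 0], 0, 0], [[0.4, 0, 0], 0, 0], [[0.4, 0, 0], 0, 0], [[0, 0, 3], 0, 0], [[0, 0, 6], 0, 0]]'

```text
clock: 27.5
tcp_pos: [0.615, -0.0405, 0.1087]
orientation: [-0.026, 0.683, 0.73, -0.01]
wrist_force: [-0.0, -0.4, 0.4]
finger_gap: 0.0854
```

>>> step_arm --series '[[[-2, -3, 4], 0, 0], [[-4, -7, 8], 0, 0], [[-7, -11, 13], 0, 0], [[-7.5, -12.5, 16], 0, 0], [[-7.5, -12.5, 16], 0, 0]]'

```text
clock: 28.12
tcp_pos: [0.5415, -0.1679, 0.2725]
orientation: [-0.023, 0.684, 0.729, -0.009]
wrist_force: [0.3, 1.2, -1.2]
finger_gap: 0.0852
```

```bash
python3 - <<'E'
from lk import *
look('w12',[H1],[(.452,-.208)])
c=np.load('pics/w12.npz')
im=ortho(c,.625,-.0405,.12,.12,.029,.0002);cv2.imwrite('pics/z12.png',im[...,::-1])
print(env.get_state()['orientation'])
E
```

```text
[ 0.54105502 -0.16674767  0.27029644]
OpenCV(4.12.0) /io/opencv/modules/imgproc/src/linefit.cpp:50: error: (-215:Assertion failed) count > 0 in function 'fitLine2D_wods'

(0.452, -0.208) centre [ 0.458  -0.2078] n 168 bearing deg -106.7 -129.3 dist 0.0081 rms 0.00024
[-0.02434632  0.68343347  0.72954702 -0.00933263]ch.py:20: RuntimeWarning: Mean of empty slice.
  mid=d[w].mean(0);ang=np.arctan2(mid[1],mid[0])
  ret = um.true_divide(
```

View pics/z12.png

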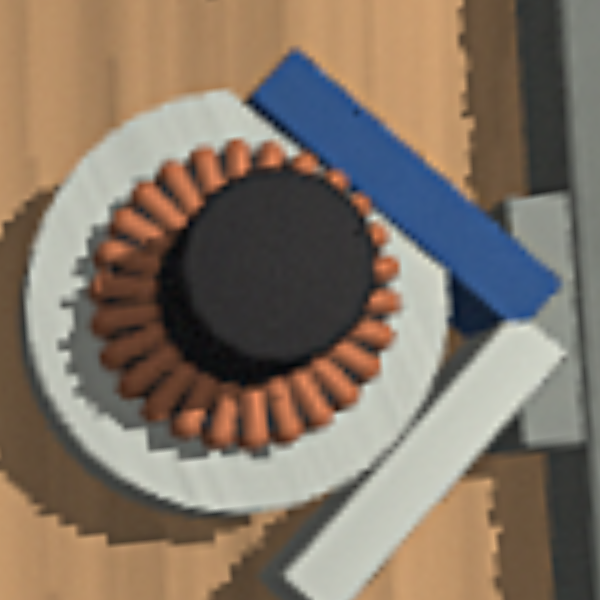

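View pics/w12.png

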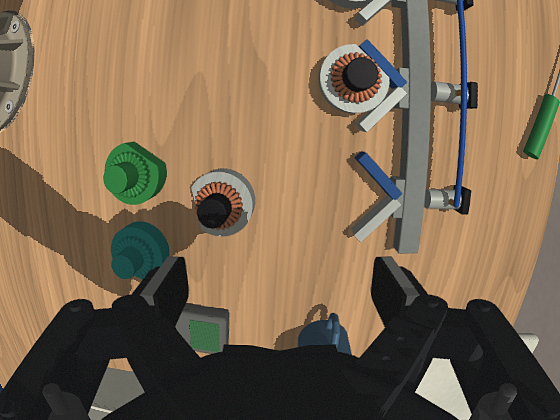

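```bash
python3 - <<'E'
from h import *
c=np.load('pics/w12.npz')
for n,u,v,z in(('green hub top',119,178,.072),('green disc c',136,173,.03),('turq hub',130,264,.072),('turq disc',139,250,.03),('mug rim',325,335,.09),('Chub',213,211,.072)):print(n,onz(c,u,v,z,True).round(3))
E
```

```text
green hub top [ 0.34  -0.173  0.072]
green disc c [ 0.343 -0.174  0.03 ]
turq hub [ 0.347 -0.285  0.072]
turq disc [ 0.341 -0.283  0.03 ]
mug rim [ 0.602 -0.348  0.09 ]
Chub [ 0.46  -0.205  0.072]
```

>>> step_arm --series '[[[-2, -1, 0], 0.18, 0], [[-4, -2, 0], 0.36, 0], [[-6, -3, 0], 0.54, 0], [[-8.3, -4, 0], 0.72, 0], [[-8.3, -4, 0], 0.9, 0]]'

```text
clock: 28.8
tcp_pos: [0.457, -0.2062, 0.2689]
orientation: [-0.019, 0.295, 0.955, -0.019]
wrist_force: [0.6, -0.3, 0.1]
finger_gap: 0.0853
```

>>> step_arm --series '[[[0, 0, -1], 0.18, 0], [[0, 0, -2], 0.36, 0], [[0, 0, -4], 0.54, 0], [[0, 0, -6], 0.72, 0], [[0, 0, -8], 0.9, 0]]'

```text
clock: 29.42
tcp_pos: [0.4569, -0.205, 0.1867]
orientation: [-0.009, -0.153, 0.988, -0.024]
wrist_force: [-0.3, -0.0, -0.3]
finger_gap: 0.0855
```

>>> step_arm --series '[[[0, 0, 0], 0.18, 0], [[0, 0, 0], 0.36, 0], [[0, 0, 0], 0.54, 0], [[0, 0, 0], 0.74, 0], [[0, 0, 0], 0.74, 0]]'

```text
clock: 30.05
tcp_pos: [0.4567, -0.204, 0.1854]
orientation: [-0.0, -0.5, 0.866, -0.025]
wrist_force: [-0.3, 1.1, 0.2]
finger_gap: 0.0852
```

```bash
python3 - <<'E'
from lk import *
c=cam('wrist');save(c,'w13.png');s=env.get_state();print(s['tcp_pos'],s['orientation'],s['joint_pos'])
flat(c,.458,-.208,'C')
E
```

```text
[ 0.45679734 -0.20417621  0.18564464] [-1.65762461e-04 -4.99465532e-01  8.65961501e-01 -2.53935520e-02] [-0.56646713  0.15436044 -0.27449884  1.09705655 -0.02379319 -1.61333662]
C centre [ 0.4578 -0.208 ] n 95 bearing deg -165.8 -165.4 dist 0.0313 rms 0.0002
```

View pics/w13.png

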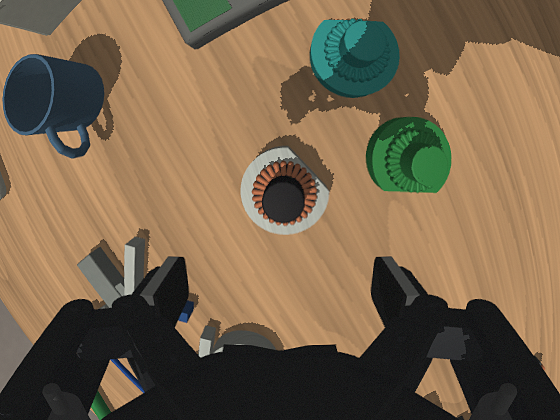

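>>> step_arm --series '[[[0.1, -0.4, -5], 0, 0], [[0.1, -0.4, -10], 0, 0], [[0.1, -0.4, -13], 0, 0], [[0.1, -0.4, -13.7], 0, 0], [[0.1, -0.4, -13.7], 0, 0]]'

```text
clock: 30.72
tcp_pos: [0.458, -0.208, 0.0487]
orientation: [-0.0, -0.499, 0.866, -0.025]
wrist_force: [0.6, -0.2, 0.3]
finger_gap: 0.0853
```

>>> step_arm --series '[[[0, 0, -0.1], 0, 150], [[0, 0, -0.1], 0, 255], [[0, 0, -0.1], 0, 255], [[0, 0, -0.1], 0, 255], [[0, 0, -0.1], 0, 255]]' --newtons 60

```text
clock: 31.35
tcp_pos: [0.4581, -0.2081, 0.0488]
orientation: [-0.0, -0.499, 0.866, -0.026]
wrist_force: [-2.7, 0.2, 5.7]
finger_gap: 0.0341
```

>>> step_arm --series '[[[0, 0, 1], -0.1, 255], [[1, 0, 1.8], -0.28, 255], [[2, 0, 1.8], -0.46, 255], [[3, 0, 1.8], -0.64, 255], [[4, 0, 1.8], -0.82, 255]]'

```text
clock: 31.98
tcp_pos: [0.4975, -0.2075, 0.066]
orientation: [-0.011, -0.109, 0.994, -0.023]
wrist_force: [0.3, 0.5, -5.5]
finger_gap: 0.0342
```

>>> step_arm --series '[[[1.5, 0.3, 0], -0.18, 255], [[3, 0.6, 0], -0.36, 255], [[4.5, 1, 0], -0.54, 255], [[6, 1.5, 0], -0.72, 255], [[8, 2.2, 0], -0.9, 255]]'

```text
clock: 32.6
tcp_pos: [0.5768, -0.185, 0.0649]
orientation: [-0.021, 0.337, 0.941, -0.015]
wrist_force: [-0.9, -0.1, -5.7]
finger_gap: 0.0344
```

>>> step_arm --series '[[[0, 0, 0], -0.18, 255], [[0, 0, 0], -0.36, 255], [[0, 0, 0], -0.54, 255], [[0, 0, 0], -0.72, 255], [[0, 0, 0], -0.82, 255]]'

```text
clock: 33.22
tcp_pos: [0.576, -0.1847, 0.0639]
orientation: [-0.027, 0.686, 0.728, -0.006]
wrist_force: [0.3, -0.4, -6.1]
finger_gap: 0.0343
```

```bash
python3 - <<'E'
from lk import *
c=cam('wrist');save(c,'w14.png');s=env.get_state();print(s['tcp_pos'],s['orientation'],s['finger_gap'],s['wrist_force'])
im=ortho(c,.61,-.17,.13,.12,.046,.0002);cv2.imwrite('pics/z14.png',im[...,::-1])
E
```

```text
[ 0.57592679 -0.18479984  0.06385894] [-0.02681163  0.68644874  0.72665914 -0.00597889] 0.03395449141888716 [ 0.20788989 -0.82304471 -5.81656533]
```

View pics/z14.png

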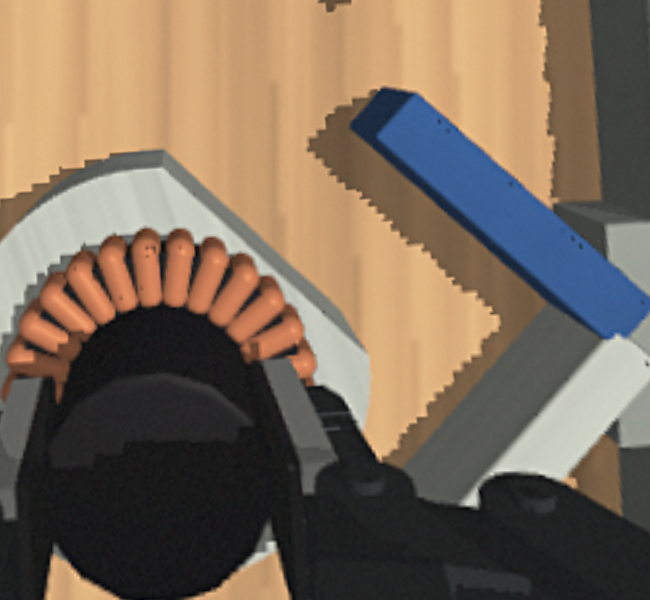

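>>> step_arm --series '[[[1, 0.15, 0], 0.02, 255], [[2, 0.3, 0], 0.02, 255], [[2.7, 0.36, -0.6], 0.02, 255], [[2.7, 0.36, -1.3], 0.02, 255], [[2.7, 0.36, -1.6], 0.02, 255]]'

```text
clock: 33.9
tcp_pos: [0.6033, -0.1807, 0.0487]
orientation: [-0.027, 0.679, 0.734, -0.006]
wrist_force: [-2.3, 5.1, 14.1]
finger_gap: 0.0343
```

>>> step_arm --series '[[[0.4, 0.02, 0], 0, 255], [[0.8, 0.05, 0], 0, 255], [[1.2, 0.05, 0], 0, 255], [[1.6, 0.08, 0], 0, 255], [[1.6, 0.08, 0], 0, 255]]'

```text
clock: 34.52
tcp_pos: [0.6198, -0.18, 0.0488]
orientation: [-0.026, 0.679, 0.734, -0.006]
wrist_force: [-2.1, -1.1, 1.1]
finger_gap: 0.0341
```

>>> step_arm --series '[[[0.25, 0, 0], 0, 255], [[0.5, 0, 0], 0, 255], [[0.75, 0, 0], 0, 255], [[1, 0, 0], 0, 255], [[1, 0, 0], 0, 255]]'

```text
clock: 35.15
tcp_pos: [0.6223, -0.1796, 0.049]
orientation: [-0.032, 0.68, 0.733, -0.01]
wrist_force: [-23.8, -0.6, 16.1]
finger_gap: 0.0342
```

Contact is at the predicted home2. I'll press with a small rock, then release and look.

>>> step_arm --series '[[[0.6, 0.05, 0], 0.05, 255], [[0.6, 0.05, 0], -0.05, 255], [[0.6, 0.05, 0], 0.03, 255], [[0.6, 0.05, 0], 0, 255], [[0.6, 0.05, 0], 0, 255]]' --newtons 30

```text
clock: 35.78
tcp_pos: [0.6228, -0.1809, 0.05]
orientation: [-0.034, 0.68, 0.732, -0.015]
wrist_force: [-21.0, -5.7, 12.5]
finger_gap: 0.0346
```

>>> step_arm --series '[[[0.4, 0, 0], 0, 0], [[0.4, 0, 0], 0, 0], [[0.4, 0, 0], 0, 0], [[0, 0, 3], 0, 0], [[0, 0, 6], 0, 0]]'

```text
clock: 36.4
tcp_pos: [0.623, -0.1805, 0.1102]
orientation: [-0.035, 0.68, 0.732, -0.015]
wrist_force: [0.0, -1.6, 0.3]
finger_gap: 0.0852
```

>>> step_arm --series '[[[-2, -3, 4], 0, 0], [[-4, -6, 8], 0, 0], [[-6, -9, 13], 0, 0], [[-7.5, -11, 16], 0, 0], [[-7.5, -11, 16], 0, 0]]'

```text
clock: 37.02
tcp_pos: [0.5489, -0.2928, 0.2736]
orientation: [-0.031, 0.681, 0.731, -0.014]
wrist_force: [0.3, -1.0, -0.0]
finger_gap: 0.0857
```

```bash
python3 - <<'E'
from lk import *
c=cam('wrist');save(c,'w15.png')
o=np.zeros((400,800,3),np.uint8)
o[:,:400]=ortho(c,H2[0]+.01,H2[1],.12,.12,.029,.0003)[:400,:400,::-1]
o[:,400:]=ortho(c,H1[0]+.01,H1[1],.12,.12,.029,.0003)[:400,:400,::-1]
cv2.imwrite('pics/z15.png',o);s=env.get_state();print(s['tcp_pos'],s['orientation'])
E
```

```text
[ 0.54878831 -0.29147037  0.27146299] [-0.03269116  0.68079975  0.73160092 -0.01425067]
```

View pics/z15.png

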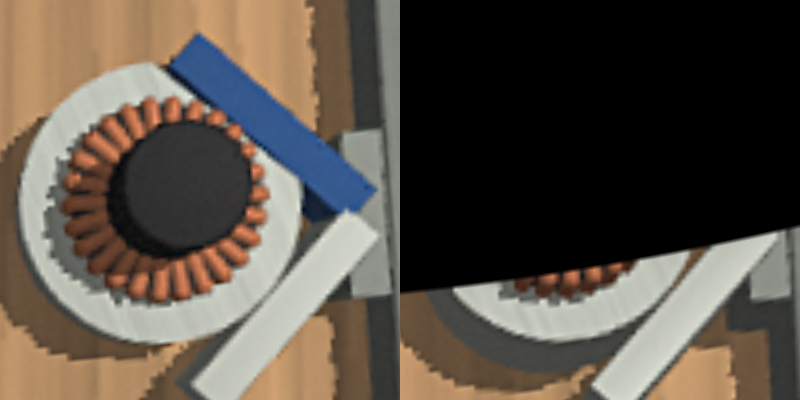

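View pics/w15.png

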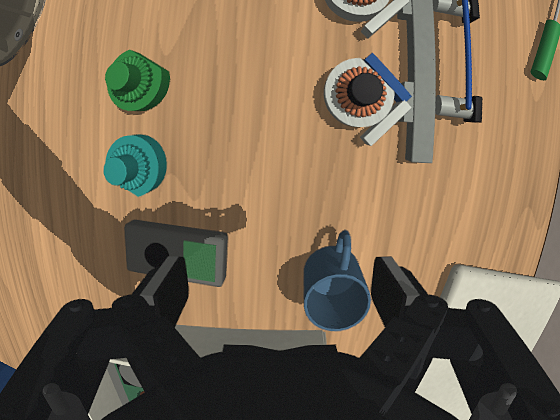

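```bash
python3 - <<'E'
from lk import *
c=cam('wrist')
o=np.zeros((600,800,3),np.uint8)
im=ortho(c,H2[0]+.012,H2[1]+.01,.08,.06,.029,.0001)
cv2.imwrite('pics/z16.png',im[...,::-1])
# side-by-side from w9(A), w12(B)
o=np.zeros((450,800,3),np.uint8)
for k,(t,H) in enumerate((('w9',H0),('w12',H1))):
    im=ortho(np.load(f'pics/{t}.npz'),H[0]+.012,H[1]+.01,.08,.06,.029,.0002);o[:300,k*400:k*400+400]=im[:300,:400,::-1]
cv2.imwrite('pics/z16b.png',o)
E
```

```text
(no output)
```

View pics/z16.png

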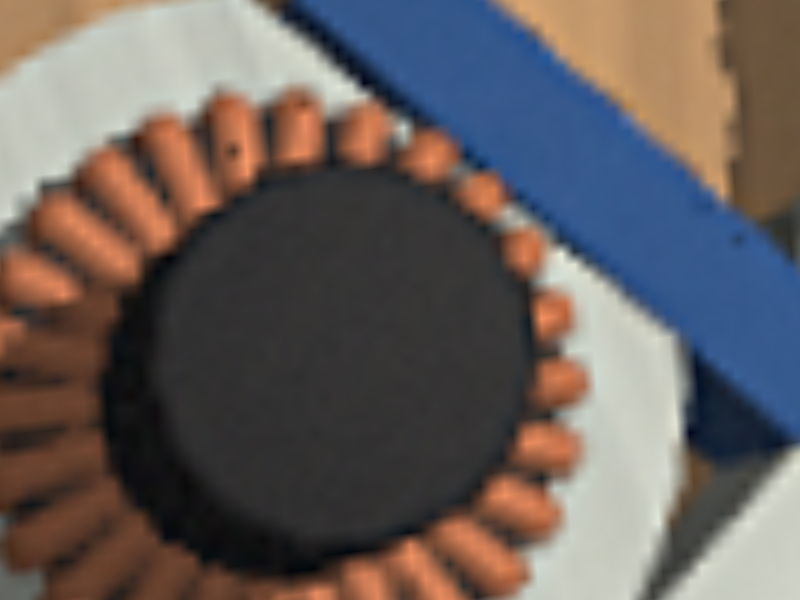

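View pics/z16b.png

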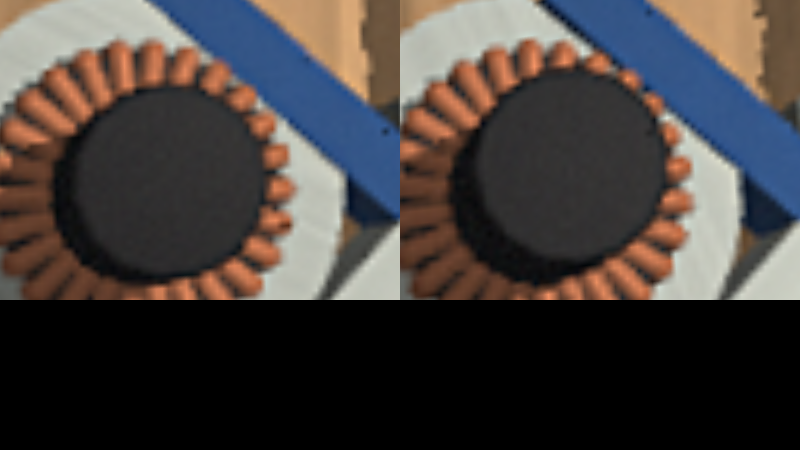

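>>> step_arm --series '[[[2, 3, -2], 0.18, 0], [[4, 6, -5], 0.36, 0], [[6, 9, -8], 0.54, 0], [[7.4, 11, -12], 0.72, 0], [[7.4, 11.1, -16], 0.785, 0]]'

```text
clock: 37.75
tcp_pos: [0.6231, -0.1756, 0.1067]
orientation: [-0.027, 0.345, 0.938, -0.026]
wrist_force: [0.0, 0.6, -0.2]
finger_gap: 0.0858
```

>>> step_arm --series '[[[0, 0, 0], 0, 0]]'

```text
clock: 37.88
tcp_pos: [0.6202, -0.1725, 0.1015]
orientation: [-0.032, 0.344, 0.938, -0.026]
wrist_force: [0.9, 0.5, 0.5]
finger_gap: 0.0857
```

>>> step_arm --series '[[[0.2, -0.6, -2], 0, 0], [[0.25, -0.8, -4], 0, 0], [[0.25, -0.8, -5.3], 0, 0], [[0.25, -0.8, -5.3], 0, 0]]'

```text
clock: 38.38
tcp_pos: [0.6223, -0.1801, 0.0482]
orientation: [-0.032, 0.344, 0.938, -0.026]
wrist_force: [-0.4, 0.4, 0.3]
finger_gap: 0.0852
```

>>> step_arm --series '[[[0, 0, 0], 0, 120], [[0, 0, 0], 0, 255], [[0, 0, 0], 0, 255], [[0, 0, 0], 0, 255], [[0, 0, 0], 0, 255]]' --newtons 25

```text
clock: 39.0
tcp_pos: [0.6226, -0.1807, 0.0493]
orientation: [-0.032, 0.344, 0.938, -0.026]
wrist_force: [-2.1, -1.6, 5.5]
finger_gap: 0.0352
```

>>> step_arm --series '[[[0.1, 0.1, 0], -0.03, 255], [[0.2, 0.22, 0], -0.06, 255], [[0.2, 0.22, 0], -0.08, 255], [[0.25, 0.28, 0], -0.08, 255], [[0.25, 0.28, 0], -0.08, 255]]'

```text
clock: 39.62
tcp_pos: [0.6223, -0.1792, 0.0496]
orientation: [-0.035, 0.382, 0.923, -0.027]
wrist_force: [-9.6, -5.6, 7.9]
finger_gap: 0.035
```

```bash
python3 - <<'E'
from h import *
s=env.get_state();print(s['tcp_pos'],s['orientation'],s['wrist_force'],s['ft_torque'])
E
```

```text
[ 0.62232689 -0.17915299  0.04960421] [-0.03476608  0.38199115  0.92312025 -0.02689017] [-9.56721505 -5.55633875  7.87183538] [-0.96677963  1.97346064  0.52599251]
```

>>> step_arm --series '[[[0, 0, 0], 0, 110], [[0, 0, 0], 0, 110], [[0, 0, -0.2], 0, 110], [[0, 0, -0.2], 0, 110]]'

```text
clock: 40.12
tcp_pos: [0.6224, -0.1788, 0.0472]
orientation: [-0.035, 0.382, 0.923, -0.027]
wrist_force: [0.5, -0.6, -0.2]
finger_gap: 0.0484
```

>>> step_arm --series '[[[0.14, 0.15, 0], 0, 110], [[0.27, 0.3, 0], 0, 110], [[0.4, 0.45, 0], 0, 110], [[0.5, 0.56, 0], 0, 110], [[0.5, 0.56, 0], 0, 110]]'

```text
clock: 40.75
tcp_pos: [0.627, -0.1746, 0.0483]
orientation: [-0.035, 0.382, 0.923, -0.028]
wrist_force: [-4.0, -4.7, 6.8]
finger_gap: 0.0488
```

>>> step_arm --series '[[[-0.3, -0.3, 0], 0, 0], [[-0.3, -0.3, 0], 0, 0], [[-0.3, -0.3, 3], 0, 0], [[-1, -3, 7], 0.1, 0], [[-2, -6, 12], 0.2, 0]]'

```text
clock: 41.38
tcp_pos: [0.6067, -0.234, 0.1681]
orientation: [-0.033, 0.286, 0.957, -0.031]
wrist_force: [1.0, 0.0, 0.1]
finger_gap: 0.0852
```

>>> step_arm --series '[[[-2, -2, 4], -0.18, 0], [[-4, -4, 8], -0.36, 0], [[-5, -5, 10], -0.54, 0], [[-5, -5, 10], -0.72, 0], [[-5, -5, 10], -0.9, 0]]'

```text
clock: 42.0
tcp_pos: [0.557, -0.2842, 0.2685]
orientation: [-0.043, 0.676, 0.736, -0.013]
wrist_force: [0.3, -0.8, 0.3]
finger_gap: 0.0855
```

>>> step_arm --series '[[[0, 0, 0], 0, 0], [[0, 0, 0], 0, 0]]'

```text
clock: 42.25
tcp_pos: [0.5572, -0.284, 0.2683]
orientation: [-0.043, 0.675, 0.737, -0.013]
wrist_force: [-0.4, 0.2, 0.3]
finger_gap: 0.0856
```

```bash
cat >> lk.py <<'E'
def zoom(name,Hs,c=None):
    c=c or cam('wrist');save(c,name+'w.png')
    o=np.zeros((600,800,3),np.uint8)
    for k,H in enumerate(Hs):
        im=ortho(c,H[0]+.012,H[1]+.0,.10,.10,.029,.00025 if len(Hs)>1 else .00017)
        h,w=im.shape[:2];h=min(h,600);o[:h,k*w:k*w+w]=im[:h,:,::-1][:, :800-k*w]
    cv2.imwrite('pics/'+name+'.png',o);s=env.get_state();print(s['tcp_pos'],s['orientation'])
E
python3 - <<'E'
from lk import *
zoom('z17',[H2])
E
```

```text
[ 0.55715853 -0.28387146  0.26833751] [-0.04256178  0.67500517  0.73646596 -0.01320627]
```

View pics/z17.png

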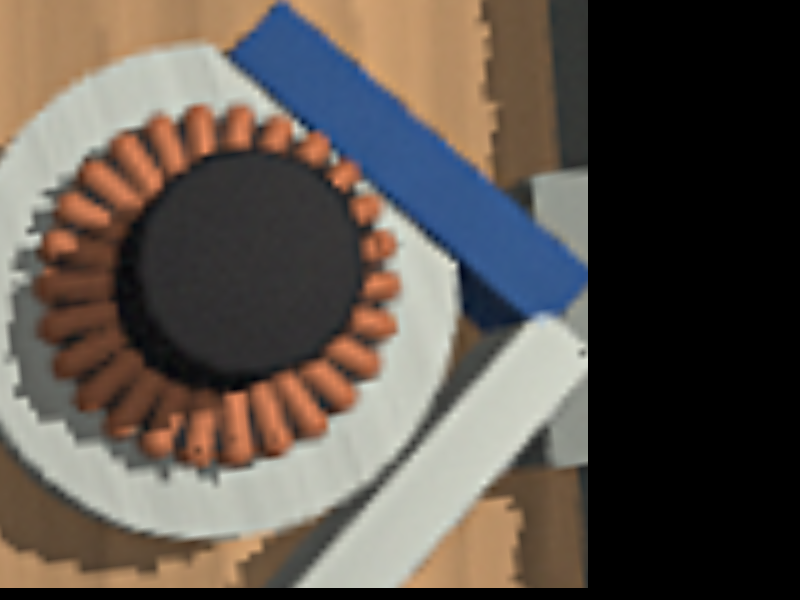

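>>> step_arm --series '[[[2, 3, -2], -0.18, 0], [[4, 6, -5], -0.36, 0], [[6, 9, -8], -0.54, 0], [[6.5, 10.2, -12], -0.72, 0], [[6.5, 10.2, -15], -0.81, 0]]'

```text
clock: 42.92
tcp_pos: [0.6221, -0.1799, 0.1165]
orientation: [-0.045, 0.91, 0.411, 0.004]
wrist_force: [1.1, -0.4, -0.4]
finger_gap: 0.0855
```

>>> step_arm --series '[[[0, 0, 0], 0, 0], [[0, 0, 0], 0, 0]]'

```text
clock: 43.18
tcp_pos: [0.6226, -0.1798, 0.1175]
orientation: [-0.045, 0.91, 0.412, 0.005]
wrist_force: [0.1, -0.8, -0.9]
finger_gap: 0.0853
```

>>> step_arm --series '[[[0.1, 0, -3], 0, 0], [[0.1, 0, -6], 0, 0], [[0.1, 0, -6.9], 0, 0], [[0.1, 0, -6.9], 0, 0], [[0.1, 0, -6.9], 0, 100]]'

```text
clock: 43.8
tcp_pos: [0.6247, -0.1804, 0.0503]
orientation: [-0.044, 0.91, 0.412, 0.006]
wrist_force: [-0.1, 0.4, 0.2]
finger_gap: 0.0694
```

>>> step_arm --series '[[[0, 0, 0], 0, 255], [[0, 0, 0], 0, 255], [[0, 0, 0], 0, 255], [[0, 0, 0], 0, 255], [[0, 0, 0], 0, 255]]' --newtons 40

```text
clock: 44.42
tcp_pos: [0.6247, -0.18, 0.0518]
orientation: [-0.044, 0.91, 0.413, 0.006]
wrist_force: [-2.9, 1.7, 8.4]
finger_gap: 0.0349
```

>>> step_arm --series '[[[0.2, -0.15, 0], 0, 255], [[0.35, -0.28, 0], 0, 255], [[0.5, -0.4, 0], 0, 255], [[0.6, -0.5, 0], 0, 255], [[0.6, -0.5, 0], 0, 255]]'

```text
clock: 45.05
tcp_pos: [0.6253, -0.1805, 0.0522]
orientation: [-0.049, 0.909, 0.413, 0.003]
wrist_force: [-13.8, 10.3, 13.4]
finger_gap: 0.0344
```

>>> step_arm --series '[[[0.2, 0, 0], 0, 255], [[0.45, 0.1, 0], 0, 255], [[0.45, 0.1, 0], 0, 255], [[0.45, 0.1, 0], 0, 255]]'

```text
clock: 45.55
tcp_pos: [0.6264, -0.179, 0.0524]
orientation: [-0.051, 0.91, 0.413, 0.0]
wrist_force: [-10.9, 0.9, 8.3]
finger_gap: 0.0344
```

>>> step_arm --series '[[[0.2, 0, 0], 0, 0], [[0, 0, 0], 0, 0], [[0, 0, 0], 0, 0], [[0, 0, 3], 0, 0], [[0, 0, 6], 0, 0]]'

```text
clock: 46.18
tcp_pos: [0.6265, -0.1791, 0.1127]
orientation: [-0.051, 0.91, 0.413, -0.0]
wrist_force: [0.2, -0.2, 0.5]
finger_gap: 0.0853
```

>>> step_arm --series '[[[-2, -2, 4], 0.18, 0], [[-4, -4, 8], 0.36, 0], [[-6, -6, 12], 0.54, 0], [[-6.5, -9, 16], 0.72, 0], [[-6.5, -9, 16], 0.78, 0]]'

```text
clock: 46.8
tcp_pos: [0.5627, -0.2721, 0.2769]
orientation: [-0.043, 0.684, 0.728, -0.019]
wrist_force: [0.9, 0.8, -0.9]
finger_gap: 0.0857
```

>>> step_arm --series '[[[0, 0, 0], 0, 0], [[0, 0, 0], 0, 0]]'

```text
clock: 47.05
tcp_pos: [0.5629, -0.2721, 0.2769]
orientation: [-0.043, 0.685, 0.727, -0.019]
wrist_force: [-0.2, -0.1, -0.1]
finger_gap: 0.0854
```

```bash
python3 - <<'E'
from lk import *
zoom('z18',[H2])
E
```

```text
[ 0.56274529 -0.27184441  0.27654471] [-0.04301964  0.6845774   0.7274294  -0.01869661]
```

View pics/z18.png

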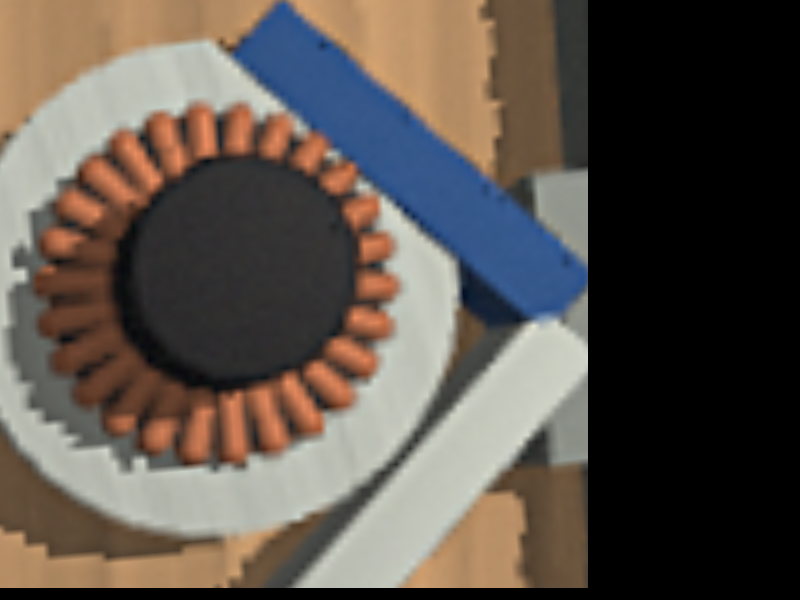

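View pics/z18w.png

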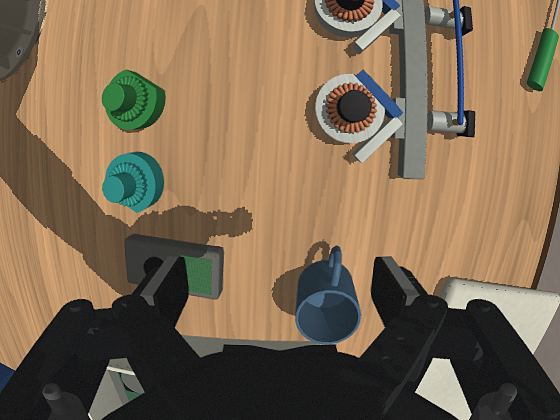

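```bash
cat >> lk.py <<'E'
from scipy.optimize import least_squares
def measure(c,H,tag):
    s=.0002;W=.15;yaw=np.radians(3.7)
    def grid(z):
        return ortho(c,H[0]+.012,H[1],W,W,z,s).astype(int)
    def xy(p): return np.c_[H[0]+.012-W/2+(p[:,0]+.5)*s,H[1]+W/2-(p[:,1]+.5)*s]
    n1=np.array([np.cos(yaw+np.pi/4),np.sin(yaw+np.pi/4)]);n2=np.array([n1[1],-n1[0]])
    # jaw outlines at z .028: outer (back) edges far from choke + inner edges
    f=grid(.028);R,G,B=f[...,0],f[...,1],f[...,2]
    m=(B>R+40)&(B>105);P=xy(np.argwhere(m)[:,::-1]);h=np.histogram(P@n1,bins=np.arange(-.2,1,.0005));k=h[0]>.5*np.sort(h[0])[-5];b=h[1][:-1][k];print(tag,'blue n1',b.min().round(4),(b.max()+.0005).round(4))
    blue=(b.min()+b.max()+.0005)/2-.007
    m=(abs(R-B)<25)&(R>150);P=xy(np.argwhere(m)[:,::-1])
    f=grid(.030);R,G,B=f[...,0],f[...,1],f[...,2]
    q=P@n2; hom2=H@n2 if isinstance(H,np.ndarray) else np.array(H)@n2
    sel=(q>hom2+.040)&(P@n1<np.array(H)@n1+.02);h=np.histogram(q[sel],bins=np.arange(-.2,1,.0005));k=h[0]>.5*np.sort(h[0])[-5];b=h[1][:-1][k];print(tag,'bare n2',b.min().round(4),(b.max()+.0005).round(4))
    bare=(b.max()+.0005)-.014
    # rim: outer contour on the side away from jaws
    m=((abs(R-B)<30)&(R>115)).astype(np.uint8)
    cs,_=cv2.findContours(m,cv2.RETR_EXTERNAL,cv2.CHAIN_APPROX_NONE)
    Q=xy(np.concatenate([k[:,0] for k in cs]));d=Q-np.array(H);r=np.hypot(*d.T)
    w=(r>.036)&(r<.047)&(d@(-n1-n2)>-.005)
    Q=Q[w];ctr=least_squares(lambda p:np.hypot(*(Q-p).T)-.042,H,loss='soft_l1',f_scale=.0005).x
    print(tag,'centre',ctr.round(4),'to blue mm',((blue-ctr@n1)*1e3).round(1),'to bare mm',((bare-ctr@n2)*1e3).round(1),'npts',w.sum())
E
python3 - <<'E'
from lk import *
H0,H1,H2=map(np.array,(H0,H1,H2))
measure(cam('wrist'),H2,'C now')
measure(np.load('pics/w9.npz'),H0,'A w9')
measure(np.load('pics/w8.npz'),H0,'A w8(before)')
measure(np.load('pics/w12.npz'),H1,'B w12')
E
```

```text
C now blue n1 0.3075 0.3205
C now bare n2 0.6295 0.6425
C now centre [ 0.621  -0.1792] to blue mm 31.8 to bare mm 43.7 npts 811
A w9 blue n1 0.506 0.5185
A w9 bare n2 0.4315 0.4445
A w9 centre [0.604  0.0997] to blue mm 31.7 to bare mm 42.6 npts 768
A w8(before) blue n1 0.5065 0.5185
A w8(before) bare n2 0.4315 0.4445
A w8(before) centre [0.6032 0.1009] to blue mm 31.6 to bare mm 43.9 npts 776
B w12 blue n1 0.4065 0.4195
B w12 bare n2 0.5305 0.5435
B w12 centre [ 0.6125 -0.0411] to blue mm 32.6 to bare mm 42.2 npts 800
```

>>> step_arm --series '[[[-2, 6, 0], 0, 0], [[-4, 12, 0], 0, 0], [[-6, 18, 0], 0, 0], [[-8, 24, 0], 0, 0], [[-9, 30, 0], -0.05, 0]]'

```text
clock: 47.78
tcp_pos: [0.4716, 0.0287, 0.2762]
orientation: [-0.044, 0.703, 0.71, -0.018]
wrist_force: [1.4, 0.4, 0.5]
finger_gap: 0.0854
```

>>> step_arm --series '[[[-0.5, 6, 0], 0, 0], [[-1, 12, 0], 0, 0], [[-2, 18, -3], 0, 0], [[-2, 20.5, -7], 0, 0], [[-2, 20.5, -10], 0, 0]]'

```text
clock: 48.4
tcp_pos: [0.4499, 0.236, 0.1741]
orientation: [-0.044, 0.702, 0.711, -0.018]
wrist_force: [-0.1, 0.2, 0.6]
finger_gap: 0.0853
```

>>> step_arm --series '[[[0, 0, 0], 0, 0], [[0, 0, 0], 0, 0]]'

```text
clock: 48.65
tcp_pos: [0.45, 0.2361, 0.1748]
orientation: [-0.044, 0.702, 0.711, -0.018]
wrist_force: [0.5, 0.3, 1.0]
finger_gap: 0.0856
```

```bash
python3 - <<'E'
from lk import *
c=cam('wrist');save(c,'w19.png');s=env.get_state();print(s['tcp_pos'],s['orientation'])
E
```

```text
[0.45063997 0.23601502 0.17532979] [-0.0440077   0.70177295  0.71081984 -0.01769771]
```

View pics/w19.png

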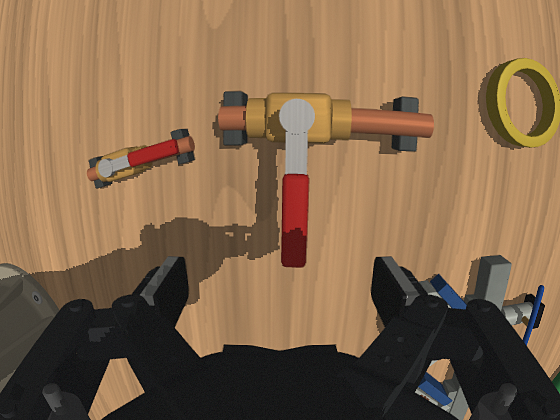

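Valve still square to its pipe. I'll grip the handle at its stop and push to straighten the tool, which has tilted about 5°.

>>> step_arm --series '[[[0.2, 0, -4], 0, 0], [[0.2, 0, -8], 0, 0], [[0.2, -0.2, -11], 0, 0], [[0.2, -0.2, -11.5], 0, 0], [[0.2, -0.2, -11.5], 0, 100]]'

```text
clock: 49.32
tcp_pos: [0.4538, 0.234, 0.0617]
orientation: [-0.044, 0.702, 0.711, -0.017]
wrist_force: [-0.3, 0.6, -0.3]
finger_gap: 0.0699
```

>>> step_arm --series '[[[0, 0, 0], 0, 255], [[0, 0, 0], 0, 255], [[0, 0, 0], 0, 255], [[0, 0, 0], 0, 255], [[0, 0, 0], 0, 255]]' --newtons 80

```text
clock: 49.95
tcp_pos: [0.4539, 0.2342, 0.0629]
orientation: [-0.043, 0.702, 0.711, -0.016]
wrist_force: [-3.0, -0.6, 7.3]
finger_gap: 0.0182
```

>>> step_arm --series '[[[-0.3, 0.2, 0], 0, 255], [[-0.6, 0.3, 0], 0, 255], [[-0.8, 0.4, 0], 0, 255], [[-0.8, 0.4, 0], 0, 255]]'

```text
clock: 50.45
tcp_pos: [0.4517, 0.2342, 0.0632]
orientation: [-0.036, 0.704, 0.709, -0.016]
wrist_force: [13.9, -15.5, -7.5]
finger_gap: 0.0186
```

>>> step_arm --series '[[[-0.5, 0.2, 0], 0, 255], [[-0.9, 0.3, 0], 0, 255], [[-1.1, 0.35, 0], 0, 255], [[-1.1, 0.35, 0], 0, 255]]'

```text
clock: 50.95
tcp_pos: [0.4517, 0.2341, 0.0633]
orientation: [-0.027, 0.706, 0.708, -0.012]
wrist_force: [27.7, -15.8, -22.2]
finger_gap: 0.0182
```

>>> step_arm --series '[[[-0.5, 0.2, 0], 0, 255], [[-0.9, 0.3, 0], 0, 255], [[-1.1, 0.35, 0], 0, 255], [[-1.1, 0.35, 0], 0, 255]]'

```text
clock: 51.45
tcp_pos: [0.4521, 0.2342, 0.0636]
orientation: [-0.017, 0.708, 0.706, -0.008]
wrist_force: [28.7, -16.4, -22.9]
finger_gap: 0.0186
```

>>> step_arm --series '[[[-0.5, 0.2, 0], 0, 255], [[-0.9, 0.3, 0], 0, 255], [[-1.1, 0.35, 0], 0, 255], [[-1.1, 0.35, 0], 0, 255]]'

```text
clock: 51.95
tcp_pos: [0.4523, 0.2342, 0.0635]
orientation: [-0.007, 0.71, 0.704, -0.004]
wrist_force: [33.0, -16.7, -28.2]
finger_gap: 0.0182
```

>>> step_arm --series '[[[-0.5, 0.1, 0], 0, 255], [[-0.9, 0.2, 0], 0, 255], [[-1.1, 0.2, 0], 0, 255], [[-1.1, 0.2, 0], 0, 255]]'

```text
clock: 52.45
tcp_pos: [0.4528, 0.2341, 0.0638]
orientation: [0.002, 0.711, 0.703, 0.002]
wrist_force: [31.0, -10.6, -27.1]
finger_gap: 0.0184
```

>>> step_arm --series '[[[-0.5, 0, 0], 0, 255], [[-0.9, 0, 0], 0, 255], [[-1, 0, 0], 0, 255], [[-1, 0, 0], 0, 255]]'

```text
clock: 52.95
tcp_pos: [0.453, 0.234, 0.0639]
orientation: [0.008, 0.712, 0.702, 0.007]
wrist_force: [30.6, -3.5, -29.0]
finger_gap: 0.0183
```

>>> step_arm --series '[[[0, 0, 0], 0, 0], [[0, 0, 0], 0, 0], [[0, 0, 0], 0, 0], [[0, 0, 5], 0, 0], [[0, -3, 10], 0, 0]]'

```text
clock: 53.58
tcp_pos: [0.4518, 0.2048, 0.1648]
orientation: [0.007, 0.711, 0.703, 0.007]
wrist_force: [2.2, 0.0, -1.4]
finger_gap: 0.0852
```

>>> step_arm --series '[[[2, -6, 5], 0, 0], [[4, -12, 10], 0, 0], [[6, -18, 12], 0, 0], [[8, -24, 12], 0, 0], [[8, -26, 12], 0, 0]]'

```text
clock: 54.2
tcp_pos: [0.5321, -0.0568, 0.2859]
orientation: [0.008, 0.711, 0.703, 0.007]
wrist_force: [0.4, 0.3, -0.5]
finger_gap: 0.0854
```

>>> step_arm --series '[[[0, 0, 0], 0, 0], [[0, 0, 0], 0, 0]]'

```text
clock: 54.45
tcp_pos: [0.5315, -0.0564, 0.2859]
orientation: [0.007, 0.711, 0.703, 0.007]
wrist_force: [-0.1, 0.3, 0.1]
finger_gap: 0.0857
```

```bash
python3 - <<'E'
from lk import *
H0,H1,H2=map(np.array,(H0,H1,H2))
c=cam('wrist');zoom('z20',[H0,H1],c)
measure(c,H0,'A');measure(c,H1,'B')
E
```

```text
[ 0.53145539 -0.05574651  0.28585404] [0.0074008  0.71034067 0.70377989 0.00743128]
A blue n1 0.506 0.5185
A bare n2 0.4315 0.4445
A centre [0.6039 0.0997] to blue mm 31.7 to bare mm 42.6 npts 759
B blue n1 0.407 0.4195
B bare n2 0.5305 0.5435
B centre [ 0.6125 -0.0411] to blue mm 32.8 to bare mm 42.2 npts 798
```

View pics/z20.png

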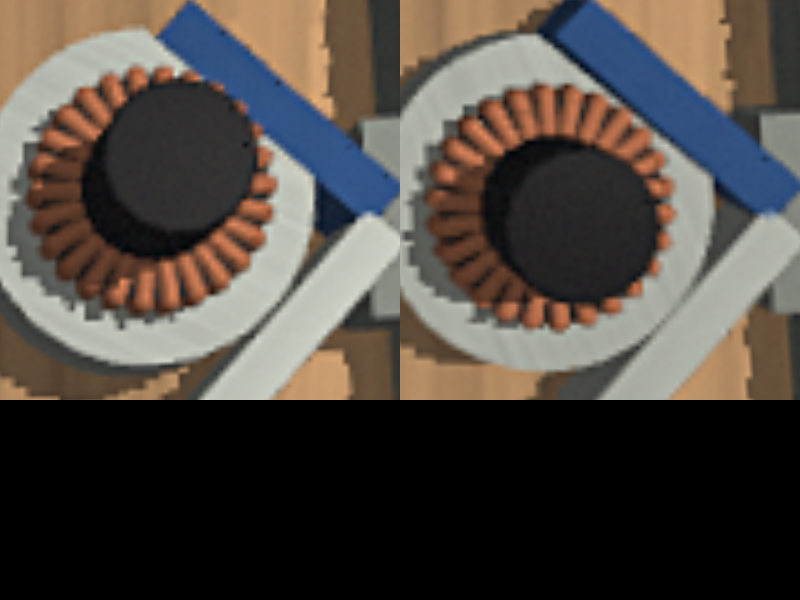

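View pics/z20w.png

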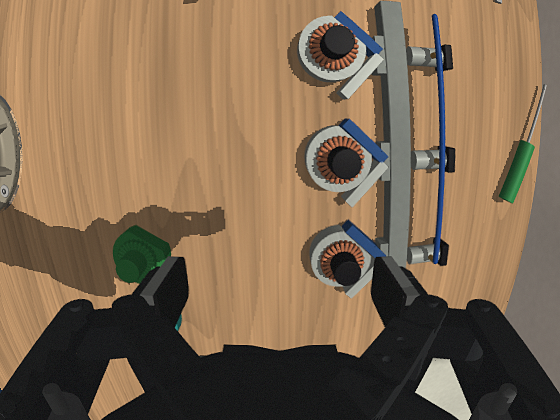

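```bash
cat >> lk.py <<'E'
def fang(c,H,tag):
    s=.0002;W=.15;yaw=np.radians(3.7);H=np.array(H)
    f=ortho(c,H[0]+.012,H[1],W,W,.03,s).astype(int);R,G,B=f[...,0],f[...,1],f[...,2]
    n1=np.array([np.cos(yaw+np.pi/4),np.sin(yaw+np.pi/4)]);n2=np.array([n1[1],-n1[0]])
    m=(abs(R-B)<30)&(R>115);p=np.argwhere(m)[:,::-1]
    P=np.c_[H[0]+.012-W/2+(p[:,0]+.5)*s,H[1]+W/2-(p[:,1]+.5)*s]-H
    a=P@n1;b=P@n2;X=[];Y=[]
    for t in np.arange(-.026,.024,.001):
        k=(abs(b-t)<.0005)&(a<.036)&(a>.02)
        if k.sum()>3: X.append(t);Y.append(a[k].max())
    X=np.array(X);Y=np.array(Y);k=Y>.027;X,Y=X[k],Y[k]
    for _ in range(3):
        q=np.polyfit(X,Y,1);r=abs(Y-np.polyval(q,X));g=r<max(.0006,2*np.median(r));X,Y=X[g],Y[g]
    # same for blue top inner edge at .028
    f=ortho(c,H[0]+.012,H[1],W,W,.028,s).astype(int);R,G,B=f[...,0],f[...,1],f[...,2]
    p=np.argwhere((B>R+40)&(B>105))[:,::-1];P=np.c_[H[0]+.012-W/2+(p[:,0]+.5)*s,H[1]+W/2-(p[:,1]+.5)*s]-H
    a=P@n1;b=P@n2;X2=[];Y2=[]
    for t in np.arange(-.024,.024,.001):
        k=abs(b-t)<.0005
        if k.sum()>3: X2.append(t);Y2.append(a[k].max())
    q2=np.polyfit(X2,Y2,1)
    print(tag,'flat rel. fixture deg (ccw+)',np.degrees(q[0]).round(2),'blue back edge',np.degrees(q2[0]).round(2),'n',len(X),'rms',np.std(Y-np.polyval(q,X)).round(5))
E
python3 - <<'E'
from lk import *
c=cam('wrist')
fang(c,H0,'A');fang(c,H1,'B');fang(c,H2,'C')
fang(np.load('pics/w9.npz'),H0,'A9');fang(np.load('pics/w12.npz'),H1,'B12')
E
```

```text
A flat rel. fixture deg (ccw+) -0.38 blue back edge -0.05 n 29 rms 0.00014
B flat rel. fixture deg (ccw+) 1.88 blue back edge 0.0 n 47 rms 0.00012
C flat rel. fixture deg (ccw+) -0.68 blue back edge 0.04 n 50 rms 0.00011
A9 flat rel. fixture deg (ccw+) -0.28 blue back edge 0.02 n 44 rms 0.00012
B12 flat rel. fixture deg (ccw+) 1.86 blue back edge 0.07 n 33 rms 0.00012
```

>>> step_arm --series '[[[2, 0.4, -4], 0.18, 0], [[4, 0.8, -8], 0.36, 0], [[6, 1.2, -12], 0.54, 0], [[8.2, 1.5, -15], 0.72, 0], [[8.2, 1.5, -17], 0.86, 0]]'

```text
clock: 55.18
tcp_pos: [0.6136, -0.0379, 0.1138]
orientation: [0.003, 0.348, 0.937, 0.01]
wrist_force: [0.3, 0.8, 0.6]
finger_gap: 0.0856
```

>>> step_arm --series '[[[0, 0, 0], 0, 0], [[0, 0, 0], 0, 0]]'

```text
clock: 55.42
tcp_pos: [0.6135, -0.0366, 0.1144]
orientation: [0.003, 0.348, 0.937, 0.01]
wrist_force: [-0.3, -0.5, 0.4]
finger_gap: 0.0854
```

>>> step_arm --series '[[[0.05, -0.4, -3], 0, 0], [[0.05, -0.4, -6], 0, 0], [[0.05, -0.4, -6.7], 0, 0], [[0.05, -0.4, -6.7], 0, 0], [[0.05, -0.4, -6.7], 0, 100]]'

```text
clock: 56.05
tcp_pos: [0.6152, -0.0408, 0.0493]
orientation: [0.004, 0.348, 0.937, 0.01]
wrist_force: [-0.4, -1.2, -0.0]
finger_gap: 0.0697
```

>>> step_arm --series '[[[0, 0, 0], 0, 255], [[0, 0, 0], 0, 255], [[0, 0, 0], 0, 255], [[0, 0, 0], 0, 255], [[0, 0, 0], 0, 255]]' --newtons 30

```text
clock: 56.68
tcp_pos: [0.6156, -0.0416, 0.0505]
orientation: [0.005, 0.349, 0.937, 0.01]
wrist_force: [-3.7, -2.8, 6.8]
finger_gap: 0.0351
```

>>> step_arm --series '[[[0.1, 0.1, 0], -0.03, 255], [[0.2, 0.2, 0], -0.04, 255], [[0.3, 0.3, 0], -0.04, 255], [[0.35, 0.38, 0], -0.04, 255], [[0.35, 0.38, 0], -0.04, 255]]'

```text
clock: 57.3
tcp_pos: [0.6163, -0.0404, 0.0508]
orientation: [0.004, 0.368, 0.93, 0.006]
wrist_force: [-11.0, -9.2, 9.4]
finger_gap: 0.0351
```

>>> step_arm --series '[[[0.2, 0, 0], 0, 255], [[0.35, -0.05, 0], 0, 255], [[0.45, -0.05, 0], 0, 255], [[0.45, -0.05, 0], 0, 255]]'

```text
clock: 57.8
tcp_pos: [0.6171, -0.0413, 0.0508]
orientation: [0.001, 0.369, 0.93, 0.004]
wrist_force: [-12.1, -2.8, 10.3]
finger_gap: 0.0347
```

>>> step_arm --series '[[[0.1, 0, 0], 0, 0], [[0, 0, 0], 0, 0], [[0, 0, 0], 0, 0], [[0, 0, 3], 0, 0], [[0, 0, 6], 0, 0]]'

```text
clock: 58.42
tcp_pos: [0.617, -0.041, 0.1109]
orientation: [0.0, 0.369, 0.93, 0.004]
wrist_force: [-0.6, -0.1, 0.0]
finger_gap: 0.0856
```

>>> step_arm --series '[[[-2, -2, 4], -0.18, 0], [[-4, -4, 8], -0.36, 0], [[-6, -7, 12], -0.54, 0], [[-7, -11, 16], -0.72, 0], [[-7, -12, 16], -0.82, 0]]'

```text
clock: 59.05
tcp_pos: [0.5484, -0.1638, 0.2752]
orientation: [0.006, 0.711, 0.703, 0.005]
wrist_force: [-0.1, 0.2, -0.7]
finger_gap: 0.0857
```

>>> step_arm --series '[[[0, 0, 0], 0, 0], [[0, 0, 0], 0, 0]]'

```text
clock: 59.3
tcp_pos: [0.5485, -0.1634, 0.275]
orientation: [0.006, 0.71, 0.704, 0.005]
wrist_force: [0.5, 0.4, 0.1]
finger_gap: 0.0855
```

```bash
python3 - <<'E'
from lk import *
c=cam('wrist');zoom('z21',[H1,H2],c)
for H,t in((H1,'B'),(H2,'C')): measure(c,np.array(H),t);fang(c,H,t)
E
```

```text
[ 0.54832889 -0.16304496  0.27470794] [0.00542565 0.71021458 0.70394597 0.00508769]
B blue n1 0.4065 0.4195
B bare n2 0.5305 0.5435
B centre [ 0.6126 -0.0402] to blue mm 31.9 to bare mm 42.8 npts 755
B flat rel. fixture deg (ccw+) -0.06 blue back edge 0.44 n 34 rms 0.00013
C blue n1 0.308 0.3205
C bare n2 0.6295 0.6425
C centre [ 0.6209 -0.1791] to blue mm 32.0 to bare mm 43.9 npts 665
C flat rel. fixture deg (ccw+) -1.04 blue back edge 0.08 n 50 rms 8e-05
```

View pics/z21.png

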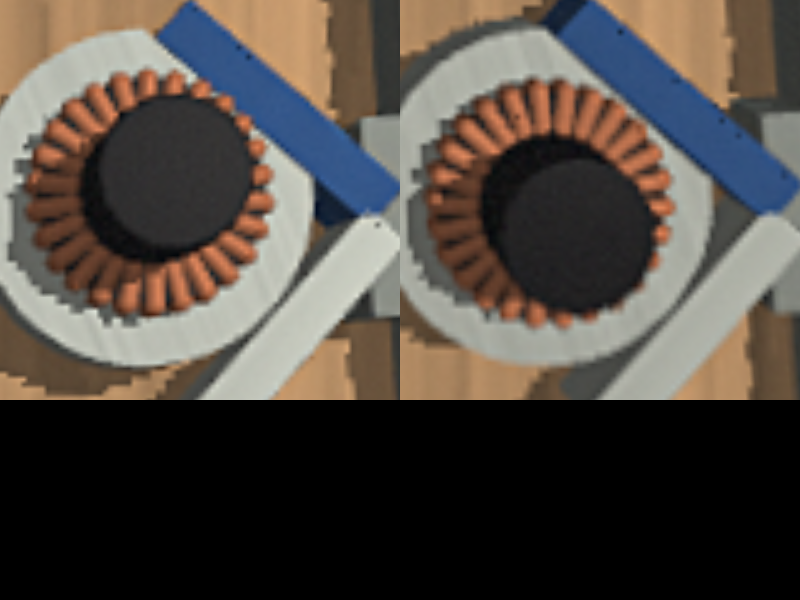

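>>> step_arm --series '[[[2, -0.4, -4], -0.18, 0], [[4, -0.8, -8], -0.36, 0], [[6, -1.2, -12], -0.54, 0], [[7.5, -1.7, -15], -0.71, 0], [[7.5, -1.7, -16], -0.71, 0]]'

```text
clock: 59.98
tcp_pos: [0.6225, -0.1786, 0.1113]
orientation: [0.005, 0.91, 0.415, 0.001]
wrist_force: [-0.5, 0.5, 0.4]
finger_gap: 0.0851
```

>>> step_arm --series '[[[0, 0, 0], 0, 0], [[0, 0, 0], 0, 0]]'

```text
clock: 60.22
tcp_pos: [0.6225, -0.1782, 0.1124]
orientation: [0.005, 0.909, 0.416, 0.002]
wrist_force: [-0.4, 0.0, -0.0]
finger_gap: 0.0855
```

>>> step_arm --series '[[[0, -0.1, -3], 0, 0], [[0, -0.1, -6], 0, 0], [[0, -0.1, -6.5], 0, 0], [[0, -0.1, -6.5], 0, 0], [[0, -0.1, -6.5], 0, 100]]'

```text
clock: 60.85
tcp_pos: [0.6236, -0.1797, 0.0493]
orientation: [0.006, 0.909, 0.416, 0.003]
wrist_force: [0.3, -0.4, 0.1]
finger_gap: 0.0694
```

>>> step_arm --series '[[[0, 0, 0], 0, 255], [[0, 0, 0], 0, 255], [[0, 0, 0], 0, 255], [[0, 0, 0], 0, 255], [[0, 0, 0], 0, 255]]' --newtons 40

```text
clock: 61.48
tcp_pos: [0.6234, -0.1791, 0.0506]
orientation: [0.006, 0.909, 0.416, 0.003]
wrist_force: [-3.5, 1.7, 7.0]
finger_gap: 0.035
```

>>> step_arm --series '[[[0.2, -0.15, 0], 0.01, 255], [[0.35, -0.3, 0], 0.015, 255], [[0.5, -0.4, 0], 0.015, 255], [[0.65, -0.55, 0], 0.015, 255], [[0.65, -0.55, 0], 0.015, 255]]'

```text
clock: 62.1
tcp_pos: [0.6249, -0.1804, 0.0508]
orientation: [0.001, 0.906, 0.424, 0.0]
wrist_force: [-15.1, 10.9, 16.4]
finger_gap: 0.0349
```

>>> step_arm --series '[[[0.2, 0.05, 0], 0, 255], [[0.4, 0.1, 0], 0, 255], [[0.45, 0.1, 0], 0, 255], [[0.45, 0.1, 0], 0, 255]]'

```text
clock: 62.6
tcp_pos: [0.6258, -0.1792, 0.051]
orientation: [-0.001, 0.906, 0.423, -0.003]
wrist_force: [-12.3, 1.9, 11.3]
finger_gap: 0.035
```

>>> step_arm --series '[[[0.1, 0, 0], 0, 0], [[0, 0, 0], 0, 0], [[0, 0, 0], 0, 0], [[0, 0, 3], 0, 0], [[0, 0, 6], 0, 0]]'

```text
clock: 63.22
tcp_pos: [0.626, -0.1792, 0.1112]
orientation: [-0.001, 0.906, 0.423, -0.003]
wrist_force: [-0.0, -0.1, 0.2]
finger_gap: 0.0854
```

>>> step_arm --series '[[[-2, -2, 4], 0.18, 0], [[-4, -4, 8], 0.36, 0], [[-6, -6, 12], 0.54, 0], [[-6.5, -9, 16], 0.7, 0], [[-6.5, -9, 16], 0.7, 0]]'

```text
clock: 63.85
tcp_pos: [0.5623, -0.2724, 0.2754]
orientation: [0.005, 0.707, 0.708, -0.002]
wrist_force: [-0.5, 0.1, 0.4]
finger_gap: 0.0856
```

>>> step_arm --series '[[[0, 0, 0], 0, 0], [[0, 0, 0], 0, 0]]'

```text
clock: 64.1
tcp_pos: [0.5623, -0.2718, 0.2743]
orientation: [0.004, 0.707, 0.708, -0.002]
wrist_force: [0.2, 0.2, -0.3]
finger_gap: 0.0855
```

```bash
python3 - <<'E'
from lk import *
c=cam('wrist');zoom('z22',[H2],c)
for H,t in((H2,'C'),): measure(c,np.array(H),t);fang(c,H,t)
E
```

```text
[ 0.5622379  -0.27157681  0.27414975] [ 0.00359914  0.70651645  0.70768334 -0.00241669]
C blue n1 0.3075 0.3205
C bare n2 0.6295 0.6425
C centre [ 0.6218 -0.1799] to blue mm 31.8 to bare mm 42.6 npts 767
C flat rel. fixture deg (ccw+) -0.85 blue back edge 0.52 n 42 rms 0.0001
```

View pics/z22.png

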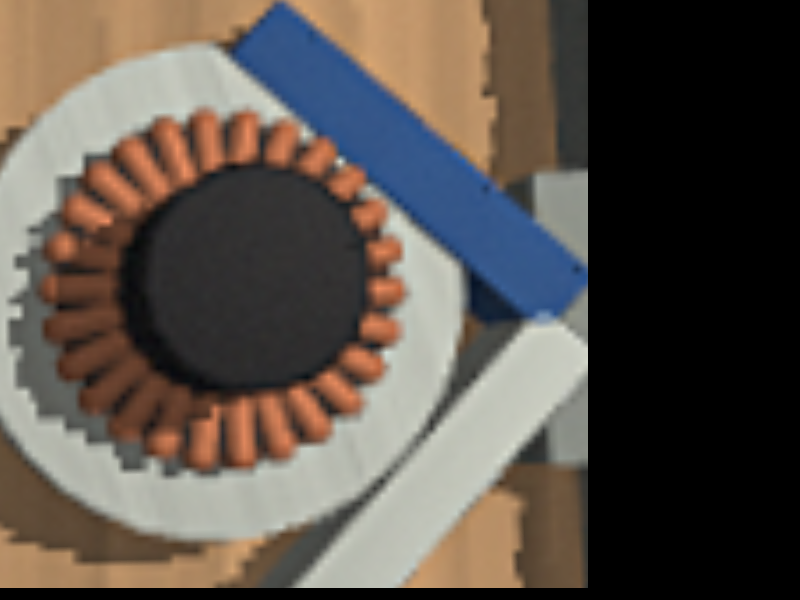

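>>> step_arm --series '[[[-0.5, 6, 0], 0, 0], [[-1, 12, 0], 0, 0], [[-2, 18, 0], 0, 0], [[-3, 24, 0], 0, 0], [[-3, 24, 0], 0, 0]]'

```text
clock: 64.78
tcp_pos: [0.5308, -0.0271, 0.2738]
orientation: [0.003, 0.704, 0.71, -0.003]
wrist_force: [-0.9, -0.1, -0.5]
finger_gap: 0.0855
```

>>> step_arm --series '[[[0, 0, 0], 0, 0], [[0, 0, 0], 0, 0]]'

```text
clock: 65.03
tcp_pos: [0.5308, -0.0277, 0.2733]
orientation: [0.002, 0.704, 0.71, -0.003]
wrist_force: [0.1, 0.3, -0.1]
finger_gap: 0.0853
```

```bash
python3 - <<'E'
from lk import *
c=cam('wrist');zoom('z23',[H0,H1],c)
for H,t in((H0,'A'),(H1,'B')): measure(c,np.array(H),t);fang(c,H,t)
E
```

```text
[ 0.53094611 -0.0280545   0.2733639 ] [ 0.00251282  0.70465355  0.70954153 -0.0028064 ]
A blue n1 0.506 0.5185
A bare n2 0.4315 0.4445
A centre [0.6039 0.0998] to blue mm 31.7 to bare mm 42.7 npts 755
A flat rel. fixture deg (ccw+) -0.1 blue back edge 0.03 n 35 rms 0.00013
B blue n1 0.407 0.4195
B bare n2 0.531 0.5435
B centre [ 0.6126 -0.0401] to blue mm 32.1 to bare mm 42.9 npts 777
B flat rel. fixture deg (ccw+) 0.2 blue back edge -0.04 n 47 rms 0.00012
```

>>> step_arm --series '[[[-2, 6, 0], 0, 0], [[-4, 12, 0], 0, 0], [[-6, 18, 0], 0, 0], [[-7.8, 24, -3], 0, 0], [[-7.8, 26.6, -8], 0, 0]]'

```text
clock: 65.7
tcp_pos: [0.4546, 0.2396, 0.1951]
orientation: [0.004, 0.705, 0.71, -0.0]
wrist_force: [1.1, 0.5, 0.1]
finger_gap: 0.0854
```

>>> step_arm --series '[[[0, 0, 0], 0, 0], [[0, 0, 0], 0, 0]]'

```text
clock: 65.95
tcp_pos: [0.4556, 0.2389, 0.1958]
orientation: [0.004, 0.705, 0.709, 0.0]
wrist_force: [0.4, 0.4, 0.4]
finger_gap: 0.0856
```

>>> step_arm --series '[[[-0.1, -0.2, -5], 0, 0], [[-0.2, -0.45, -10], 0, 0], [[-0.2, -0.45, -13], 0, 0], [[-0.2, -0.45, -13.5], 0, 0], [[-0.2, -0.45, -13.5], 0, 100]]'

```text
clock: 66.58
tcp_pos: [0.4555, 0.2339, 0.0624]
orientation: [0.005, 0.706, 0.709, 0.001]
wrist_force: [1.3, 0.0, 0.6]
finger_gap: 0.0698
```

>>> step_arm --series '[[[0, 0, 0], 0, 255], [[0, 0, 0], 0, 255], [[0, 0, 0], 0, 255], [[0, 0, 0], 0, 255], [[0, 0, 0], 0, 255]]' --newtons 40

```text
clock: 67.2
tcp_pos: [0.4554, 0.2341, 0.0636]
orientation: [0.005, 0.705, 0.709, 0.001]
wrist_force: [-3.4, -1.6, 7.2]
finger_gap: 0.0196
```

>>> step_arm --series '[[[1.3, 0.2, 0], 0.17, 255], [[2.5, 0.6, 0], 0.34, 255], [[3.65, 1.2, 0], 0.51, 255], [[4.7, 2, 0], 0.68, 255], [[5.55, 3, 0], 0.85, 255]]'

```text
clock: 67.82
tcp_pos: [0.5108, 0.2612, 0.0637]
orientation: [0.005, 0.348, 0.937, 0.0]
wrist_force: [-1.2, -11.3, 4.0]
finger_gap: 0.0196
```

>>> step_arm --series '[[[0.7, 1.1, 0], 0.17, 255], [[1.25, 2.3, 0], 0.34, 255], [[1.6, 3.65, 0], 0.51, 255], [[1.7, 5, 0], 0.68, 255], [[1.7, 5, 0], 0.68, 255]]'

```text
clock: 68.45
tcp_pos: [0.5283, 0.3094, 0.0637]
orientation: [0.005, 0.014, 1.0, -0.001]
wrist_force: [1.8, -9.6, 1.1]
finger_gap: 0.0192
```

>>> step_arm --series '[[[0, 0.4, 0], 0.05, 255], [[0, 0.8, 0], 0.08, 255], [[0, 1, 0], 0.08, 255], [[0, 1, 0], 0.08, 255]]'

```text
clock: 68.95
tcp_pos: [0.5279, 0.3097, 0.0635]
orientation: [0.004, -0.022, 1.0, -0.01]
wrist_force: [-0.3, -30.2, 8.2]
finger_gap: 0.0191
```

>>> step_arm --series '[[[0, 0.4, 0], 0, 255], [[0, 0.8, 0], 0, 255], [[0, 0.8, 0], 0, 255]]'

```text
clock: 69.32
tcp_pos: [0.5278, 0.3094, 0.0634]
orientation: [0.004, -0.018, 1.0, -0.018]
wrist_force: [0.9, -26.4, 7.2]
finger_gap: 0.0191
```

>>> step_arm --series '[[[0, 0.2, 0], -0.04, 255], [[0, 0.1, 0], -0.05, 0], [[0, 0, 0], -0.05, 0], [[0, 0, 0], -0.05, 0], [[0, 0, 5], -0.05, 0]]'

```text
clock: 69.95
tcp_pos: [0.5246, 0.3085, 0.1098]
orientation: [-0.001, 0.006, 1.0, -0.02]
wrist_force: [1.0, 1.4, 0.2]
finger_gap: 0.0854
```

>>> step_arm --series '[[[-2, 0, 5], 0, 0], [[-4, 0, 10], 0, 0], [[-6, 1, 14], 0, 0], [[-8, 2, 16], 0, 0], [[-8, 2, 16], 0, 0]]'

```text
clock: 70.58
tcp_pos: [0.4443, 0.3299, 0.2721]
orientation: [0.001, 0.005, 1.0, -0.018]
wrist_force: [-0.1, 0.3, -0.0]
finger_gap: 0.0856
```

>>> step_arm --series '[[[0, 0, 0], 0, 0], [[0, 0, 0], 0, 0]]'

```text
clock: 70.82
tcp_pos: [0.4444, 0.3296, 0.2709]
orientation: [0.0, 0.005, 1.0, -0.019]
wrist_force: [-0.3, 0.0, -0.7]
finger_gap: 0.0855
```

```bash
python3 - <<'E'
from lk import *
c=cam('wrist');save(c,'w24.png');s=cam('scene');save(s,'s24.png')
f=c['frame'].astype(int);R,G,B=f[...,0],f[...,1],f[...,2]
def fitm(m,z,lo,hi):
    p=np.argwhere(m)[:,::-1];P=np.array([onz(c,u,v,z,True)[:2] for u,v in p]);P=P[(P[:,0]>lo)&(P[:,0]<hi)&(P[:,1]>.25)&(P[:,1]<.36)]
    r=cv2.fitLine((P*1000).astype(np.float32),cv2.DIST_HUBER,0,.01,.01).ravel();print(P.mean(0),len(P),np.degrees(np.arctan(r[1]/r[0])))
fitm((R>110)&(G<60)&(B<60),.085,.45,.6)
print(env.get_state()['tcp_pos'])
E
```

```text
[0.53103232 0.30873087] 946 -1.1987098
[0.44444797 0.3294461  0.27095771]
```

View pics/w24.png

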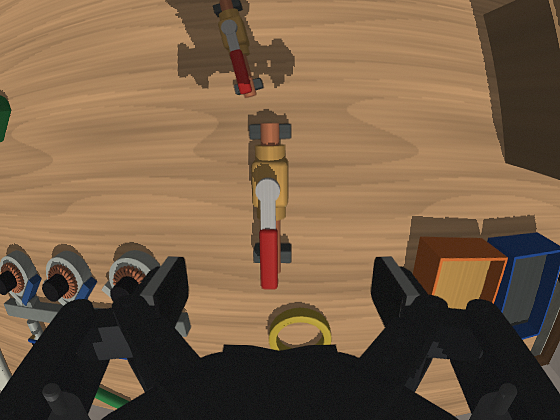

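View pics/s24.png

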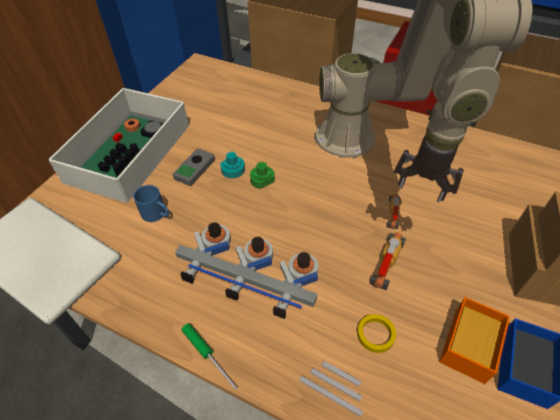

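```bash
python3 - <<'E'
from lk import *
c=cam('wrist')
a=onz(c,270,130,.03,True);b=onz(c,272,252,.03,True);d=b-a;print(a,b,np.degrees(np.arctan2(d[1],d[0])))
im=ortho(c,.48,.31,.26,.12,.041,.00035);cv2.imwrite('pics/v25.png',im[...,::-1])
im=ortho(c,.48,.31,.26,.12,.085,.00035);cv2.imwrite('pics/v26.png',im[...,::-1])
E
```

```text
[0.39195392 0.30923968 0.03      ] [0.54634433 0.30919313 0.03      ] -0.017274327507049256
```

View pics/v25.png

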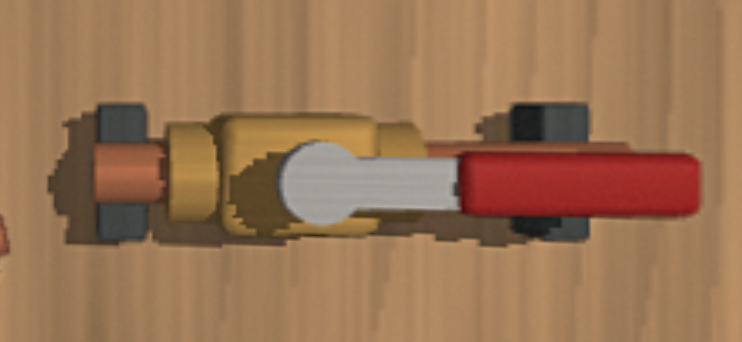

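View pics/v26.png

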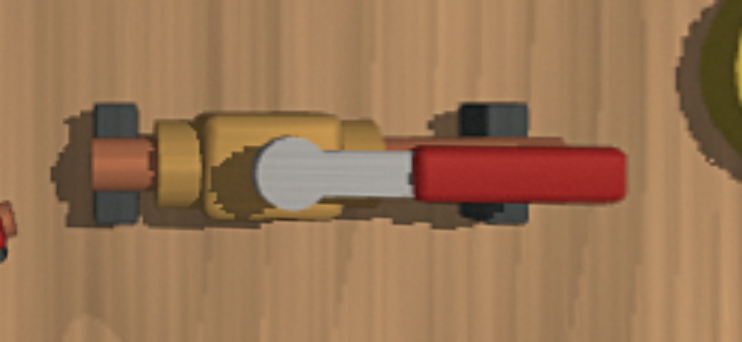

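>>> step_arm --series '[[[1.5, -6, 0], -0.18, 0], [[3, -12, 0], -0.36, 0], [[5, -18, 0], -0.54, 0], [[7, -24, 0], -0.72, 0], [[8.5, -30, 0], -0.9, 0]]'

```text
clock: 71.6
tcp_pos: [0.5298, 0.028, 0.2706]
orientation: [-0.008, 0.442, 0.897, -0.017]
wrist_force: [0.6, -0.4, -0.4]
finger_gap: 0.0854
```

>>> step_arm --series '[[[0, -3, 0], -0.18, 0], [[0, -6, 0], -0.36, 0], [[0, -9, 0], -0.54, 0], [[0, -10, 0], -0.68, 0], [[0, -10, 0], -0.68, 0]]'

```text
clock: 72.22
tcp_pos: [0.5297, -0.0731, 0.27]
orientation: [-0.014, 0.716, 0.697, -0.014]
wrist_force: [-0.4, -0.1, -0.4]
finger_gap: 0.085
```

>>> step_arm --series '[[[0, 0, 0], 0, 0], [[0, 0, 0], 0, 0]]'

```text
clock: 72.47
tcp_pos: [0.5297, -0.0726, 0.2699]
orientation: [-0.014, 0.716, 0.698, -0.014]
wrist_force: [-0.5, -0.4, -0.2]
finger_gap: 0.0852
```

```bash
python3 - <<'E'
from lk import *
c=cam('wrist');zoom('z27',[H0,H1],c)
for H,t in((H0,'A'),(H1,'B'),(H2,'C')):
    try: measure(c,np.array(H),t);fang(c,H,t)
    except Exception as e: print(t,e)
E
```

```text
[ 0.52971808 -0.07250511  0.26995915] [-0.01378468  0.71568106  0.69815865 -0.01360499]
A blue n1 0.506 0.5185
A bare n2 0.4315 0.4445
A centre [0.604  0.0997] to blue mm 31.8 to bare mm 42.6 npts 755
A flat rel. fixture deg (ccw+) -0.38 blue back edge 6.83 n 26 rms 0.0001
B blue n1 0.407 0.4195
B bare n2 0.5305 0.5435
B centre [ 0.6126 -0.04  ] to blue mm 31.9 to bare mm 42.9 npts 793
B flat rel. fixture deg (ccw+) 0.18 blue back edge 0.23 n 44 rms 0.00012
C blue n1 0.308 0.321
C bare n2 0.63 0.638
C centre [ 0.6221 -0.1797] to blue mm 31.9 to bare mm 38.0 npts 794
C flat rel. fixture deg (ccw+) -0.65 blue back edge 0.15 n 50 rms 0.00013
```

View pics/z27w.png

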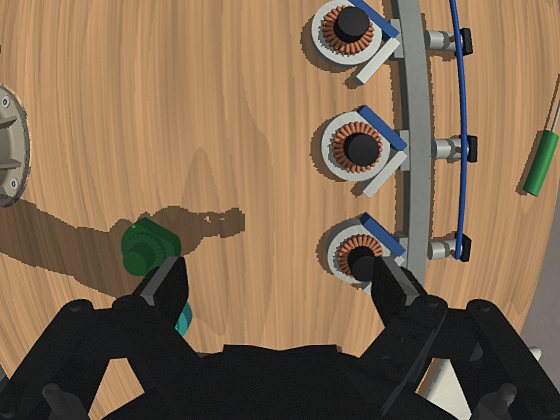

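```bash
python3 -c "
from workcell import env
print(env.hand_in())"
```

```text
the job is handed in; nothing more can be done
None
```

I shut the large red valve against its hard stop and put all three chokes in their own V-grooves, hub up. I then opened the valve again against its other stop and handed the job in at about 72 s.

**Last picture checks after the valve was reopened:**

| Choke | Axis to blue jaw (home 31.2 mm) | Axis to bare jaw (home 42.0 mm) | Flat off the blue jaw |
|---|---|---|---|
| +y groove | 31.8 mm | 42.6 mm | 0.4° |
| Middle groove | 31.9 mm | 42.9 mm | 0.2° |
| -y groove | 31.9 mm | 42.6 mm (from just before reopening) | 0.7° |

- **Offset:** All readings are 0.6 to 0.9 mm over the nominal home distances. I took this as camera calibration error, because each choke stopped hard when pressed home (about 12 to 22 N).
- **Least certain:** The middle choke may stand about 0.3 mm off its bare jaw. I did not squeeze it that way again after its last adjustment.
- **Disagreed:** In the last view the gripper hid part of the -y groove's bare jaw, so its reading there (38.0 mm) is not valid. The +y groove's blue-edge angle in that view (6.8°) was also off, probably because the edge was cut at the picture border.
- **Mended on the way:** All three were short of a jaw or turned by up to about 3° after first placing. I re-seated each one and straightened a gripper tilt of about 5°.
- **Valve:** The handle lies over the pipe, within about 1°. It was about 5° short of fully open at the start.
- **Left alone:** I did not touch the meter, mug, tape or look-alikes, and they appear unmoved in the pictures.

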